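# Check out the short box set at the cinema room's tag reader

### The arm

A 7-joint arm with a two-finger parallel gripper is mounted at the origin on the work surface. World frame = base frame: x ahead of the robot, y to its left, z up, the work surface at z = 0. Lengths are in m, angles in rad, forces in N, time in s.
With the tool pointing down it reaches from about 0.425 to 0.875 m from the base axis. Payload 4.7 kg.
Tool frame: the origin (TCP) lies midway between the tips of the shut fingers; the grasp point (between the pads) lies 19 mm behind it; z points along the fingers, y is the direction in which the jaws open and shut (so a half turn about z gives the same grasp; the last joint's range is limited). The gripper opens to 87 mm and grips with 3 to 60 N. Pads are 19 mm wide; open, the fingers measure 117 mm over their backs; the gripper's body (75 mm by 190 mm) begins 51 mm behind the grasp point.
Start: joints at [-1.167, 0.321, -0.07, 1.45, 0.023, 1.371, -0.057], TCP at [0.247, 0.601, 0.223] pointing down, gripper open.
Joint ranges: [-2.86, 2.86], [-0.3, 2.09], [-1.38, 1.24], [0.06, 2.45], [-1.56, 4.7], [0.09, 2.05], [-2.69, 2.69]. Speed limits (rad/s): [2.57, 2.57, 3.14, 3.14, 3.14, 3.14, 3.14].

### API

Orientations are given as a rotation vector (axis times angle).
In Python, from bench import * gives the robot as it stands.
- The arm moves only by the tool move_arm, never from a script. Its arguments are lists of equal length, an entry for each row: "jaw": the closure in counts, from 0 (fully open) to 255 (shut); "slide": the shift along the tool's x, y, z in cm, a list of three; "dr": the turn, a rotation vector about the tool's x, y, z in degrees, a list of three. A call has 1 to 5 rows; each row shifts and turns the commanded pose from where the row before left it, along the tool's axes as they then stand; what a row does not reach is not made up. A row lasts 1/10 s, in which the tool goes at most 50 mm and 8.59 degrees, less where a joint would pass 70% of its speed; a pose out of reach is approached as far as the arm can. A call with a gripper value outside its range is refused whole. The fingers move at their own pace and stop on an object; "force" is the grip in N (left out, the last holds). Time passes only in rows, so rows that do not move let the fingers close. It gives the time, the measured TCP pose, the force and the opening at its end, in the units of the state.
- get_state(): the state, without advancing time (a new reading comes with each control period).
- get_image(name): name is "side" or "top" or "wrist"; returns (picture, depth): 384x512x3 uint8, red, green, blue; 384x512 float32, m along the optical axis (not along the pixel's ray), 0 where there is no reading.
- camera_params(name): a dict with "K" (3x3 intrinsics, pixels), "k1" (the pictures are not rectified: a ray, as slopes to the right and down, at radius r is drawn at 1 + k1 r^2 times it, then the intrinsics apply), "extrinsics" (4x4, takes a point from camera to world coordinates); the wrist camera has in their place "tool_from_camera" (4x4, takes a point from camera to tool coordinates, whose origin is the TCP and whose axes are the flange's). Camera axes: x right, y up, looking along -z (the intrinsics and any distortion apply to the point x, -y, -z); pixel columns grow to the right and rows downward; lengths in m; the calibration is good to about 2 mm. A picture is of the moment at which its call begins: read the wrist's pose just before it. camera_params takes no time and is no camera call.
- close_job(): hands the job in, once; it reports no verdict.
Trained networks look in the newest picture that a camera, given by its name, has taken for a name from the list of things; names that differ only in an ending like _2 or _b are one class to them, and where a whole thing is asked for, a point or a joint stands for the part that bears it (a point fixed in the world has none). Each returns a list of dicts, best first, with "score" (0 to 1); they miss things now and then, are a little off and sometimes report something else, mostly with a low value. They report only what shows in the picture. A call takes as long as a camera call. They do not tell look-alikes from the thing itself.
- regions_of(camera, query): "mask" (384x512 bool, what is visible of it) and "xy" ([column, row] in pixels, amid what is visible of it).
The state is a dict: "time": time; "joint_positions": joint angles; "qd": joint speeds; "joint_torque": joint torques, N m; "position": TCP position; "tool_rot": TCP orientation; "ft_force": force on the tool from outside, world axes, zero at the start; "torque": the same for the moment, N m; "grip_width": opening from 0.0 (shut) to 1.0 (fully open).
Only numpy, scipy, OpenCV 4.12 (cv2) and the standard library are available. Lean on these libraries where they do the work, as an engineer would, in place of code of your own. Each camera call takes 0.05 s, during which the arm holds its last target.

### The job

Get the short box set out of the tight row in the rack: tip it towards you by its top edge until it clearly leans out of the row, then take it by its spine and stand it upright, let go of it, on the grey mat. Then take it by the other end and put it into the hooded tag reader, spine first and pushed fully home, standing on the reader's plate, and let go. Never let it fall over, keep the other cases standing in the rack, and leave the remote, the brass cup and the white block where they are.

Things in the scene. Friction and masses are not known exactly. Their poses are not given: they have to be found in the camera images.
- boxset: The short box set: rigid grey slipcase, 135 mm deep (x) x 40 mm thick (y) x 156 mm tall (z), about 0.28 kg. Stands in a row of four cases of equal depth and thickness, 20 mm lower than the other three; its place in the row varies. Origin: centre of its underside. z up; the -x side is the spine (pale paper strip), facing the robot in the rack; +x is the fore-edge.
- boxset_spine (a point): Centre of the box set's spine face: 67.5 mm to -x of the box set's origin and 78 mm above its underside.
- rack: Fixed wooden rack, 160 x 224 mm. Origin: centre of its underside; -x is its front (the spines), y runs along the row, z up. The four cases stand without gaps at x = 0, y = -60, -20, +20, +60 mm on its 10 mm thick floor. Its back rail (x +70.5 to +80.5 mm) is only 90 mm high, so the cases' back faces (x = +67.5 mm) are free above it. End cheeks 110 mm high.
- rack_lip (a point): Middle of the top of the rack's front lip: rack x -74.5 mm, z 18 mm. The lip is 8 mm thick, rises 8 mm above the rack's floor and stands 3 mm in front of the spines: a case cannot be slid straight out, only tipped over the lip or lifted.
- rack_spring (a point): Middle of the steel plate at the rack's +y end (rack y 80 mm, z 60 mm); its twin is at -y. Springs press both on the row with about 5 N; each follows at most 4 mm. The squeeze gives enough friction that a case tipped out of the row stays leaning where it is left, from about 15 to 40 degrees.
- case1: One of the three other cases, grey, 135 x 40 x 176 mm tall, otherwise like the box set. Origin: centre of its underside, same axes. Stays in the rack.
- case2: Another other case, same as case1.
- case3: Another other case, same as case1.
- mat: Grey felt mat fixed to the counter, 90 mm (x) x 160 mm (y) x 3 mm thick. Origin: centre of its underside; top at z = 3 mm.
- reader: Fixed tag reader. Origin: centre of its underside, z up. Aluminium plate 156 mm (x) x 84 mm (y), top 15 mm above the counter; a black hood covers its +x end (x +11 to +78 mm) and is open only towards the reader's -x, where the plate lies bare. Slot 48 mm wide (y -24 to +24 mm), hood ceiling 185 mm and outer top 193 mm above the counter.
- reader_stop (a point): Centre of the inner face of the hood's back wall, reader x +68 mm, 93 mm above the counter. Pushed home, the box set's spine touches it: the box set's origin is then at reader x = 0.5 mm, and about 78 mm of its fore-edge end stays outside the hood.
- remote: Bystander: black remote control lying flat, 45 x 160 x 18 mm. Origin: centre of its underside.
- votive: Bystander: brass cup, 72 mm across, 65 mm high. Origin: centre of its underside.
- marker: Bystander: white ceramic seat marker block, 80 x 80 x 28 mm. Origin: centre of its underside.
Things that resemble listed ones, but are neither listed nor needed, are in the scene too. What is shaped like the case3 but blue is not meant.

How it is judged:
By the outcome, as a careful person would: the job done as asked, in the order asked, and still so for the second after the job is handed in, with the robot touching nothing.
It also fails if it takes over 69 s, if anything falls off the work surface, if the arm or the gripper's body presses on something with over 40 N, if the wrist force passes 120 N, or if a joint passes its speed limit or range.

## Working session

There is one attempt and no reset: what is moved stays moved. The work goes in short steps, Python scripts to look and compute and a tool call to move; the robot and the scene stay as the last step left them, time stands still between calls to the robot, and variables do not carry over. Pictures are saved under pics/ and viewed, and the job is handed in when it is done.

Besides the shell and the picture viewer there is one more tool, called in YAML: its name, and indented under it one key for each argument. move_arm: Moves the arm, as the interface text tells. Its arguments: {"type":"object","properties":{"jaw":{"type":"array","items":{"type":"number"}},"slide":{"type":"array","items":{"type":"array","items":{"type":"number"}}},"dr":{"type":"array","items":{"type":"array","items":{"type":"number"}}},"force":{"type":"number"}},"required":["jaw","slide","dr"]}

```bash
ls -la; mkdir -p pics; cat > h.py <<'E'
from bench import *
import numpy as np, cv2
from scipy.spatial.transform import Rotation as R
def snap(name,fn):
    s=get_state(); im,d=get_image(name)
    cv2.imwrite(f'pics/{fn}.png',cv2.cvtColor(im,cv2.COLOR_RGB2BGR)); np.savez(f'pics/{fn}.npz',im=im,d=d,p=s['position'],r=s['tool_rot'])
    return im,d,s
def cloud(name,d,s):
    c=camera_params(name);K=np.array(c['K']);k1=c['k1']
    h,w=d.shape;u,v=np.meshgrid(np.arange(w),np.arange(h))
    xy=cv2.undistortPoints(np.stack([u,v],-1).reshape(-1,1,2).astype(np.float64),K,np.array([k1,0,0,0,0.])).reshape(h,w,2)
    P=np.stack([xy[...,0]*d,-xy[...,1]*d,-d],-1)
    if name=='wrist':
        T=np.array(c['tool_from_camera']);W=np.eye(4);W[:3,:3]=R.from_rotvec(s['tool_rot']).as_matrix();W[:3,3]=s['position'];T=W@T
    else: T=np.array(c['extrinsics'])
    return P@T[:3,:3].T+T[:3,3]
E
python3 - <<'E'
from h import *
for n in ['side','top','wrist']:
    snap(n,n+'0')
    c=camera_params(n);print(n,{k:np.round(np.array(v),4).tolist() for k,v in c.items()})
print(get_state())
E
```

```text
total 12
drwxr-xr-x  3 agent agent 4096 Dec  7 16:10 .
drwxr-xr-x 23 root  root  4096 Dec  7 16:10 ..
drwxr-xr-x  2 agent agent 4096 Dec  7 16:10 pics
side {'K': [[453.7703, 0.0, 262.722], [0.0, 453.7703, 190.9877], [0.0, 0.0, 1.0]], 'k1': 0.0159, 'extrinsics': [[-0.2879, -0.9159, 0.2796, 1.0074], [0.9577, -0.2761, 0.0817, 0.0639], [0.0024, 0.2913, 0.9566, 1.3791], [0.0, 0.0, 0.0, 1.0]]}
top {'K': [[369.231, 0.0, 261.5901], [0.0, 369.231, 192.0468], [0.0, 0.0, 1.0]], 'k1': -0.05, 'extrinsics': [[0.009, 0.992, -0.1256, 0.48], [-0.9999, 0.0077, -0.011, -0.0541], [-0.0099, 0.1257, 0.992, 1.0851], [0.0, 0.0, 0.0, 1.0]]}
wrist {'K': [[293.2449, 0.0, 257.8108], [0.0, 293.2449, 190.7887], [0.0, 0.0, 1.0]], 'k1': -0.0296, 'tool_from_camera': [[-0.0008, 0.9618, 0.2737, 0.0751], [1.0, 0.0008, -0.0001, 0.0], [-0.0003, 0.2737, -0.9618, -0.1626], [0.0, 0.0, 0.0, 1.0]]}
{'time': 0.15, 'joint_positions': array([-1.16689983,  0.32164444, -0.0700779 ,  1.4513931 ,  0.02259527,
        1.37077769, -0.05688149]), 'qd': array([ 4.35646594e-06, -3.09805224e-03, -4.98480484e-04, -2.45257398e-03,
        1.81090623e-03, -2.53726500e-03,  3.01148743e-05]), 'joint_torque': array([ 3.76461940e-04, -4.91794860e+01, -4.04220410e-01, -3.12880504e+01,
       -6.38452219e-02,  4.04324604e-02,  1.12725677e-04]), 'position': array([0.24688926, 0.60084356, 0.22171892]), 'tool_rot': array([-6.08329127e-01, -3.08193125e+00,  2.23464127e-03]), 'ft_force': array([ 0.16194078, -0.62638978, -0.64278965]), 'torque': array([ 0.01340876,  0.06852487, -0.04523282]), 'grip_width': 1.00039862625692}
```

View pics/side0.png

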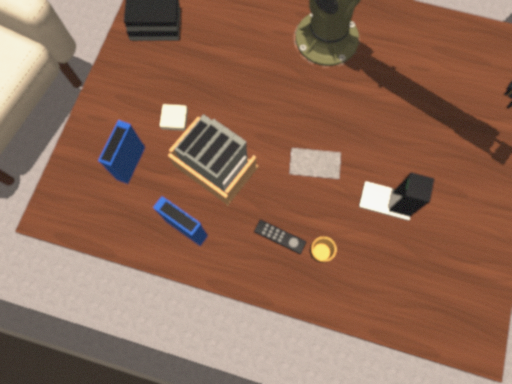

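View pics/top0.png

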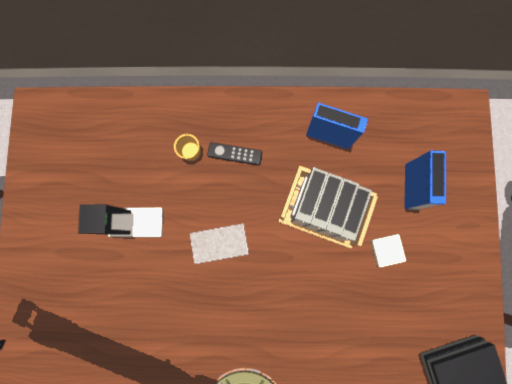

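View pics/wrist0.png

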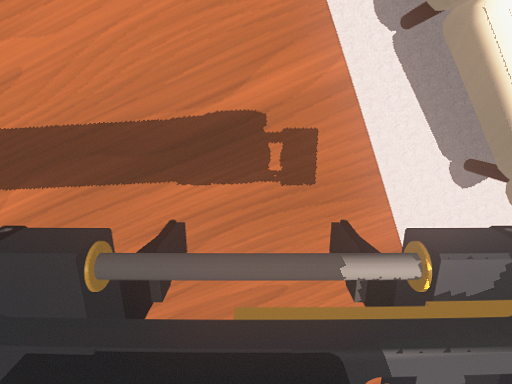

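```bash
python3 - <<'E'
from h import *
for n in ['top','side']:
    z=np.load(f'pics/{n}0.npz');im,d=z['im'],z['d'];P=cloud(n,d,None)
    print(n,'table z',np.median(P[230:330,80:400][...,2]))
    snap(n,n+'1')
    for q in ['boxset','rack','case1','mat','reader','remote','votive','marker']:
        for r in regions_of(n,q)[:4]:
            m=r['mask'];pp=P[m]; 
            if len(pp)==0: continue
            print(q,round(r['score'],2),np.round(r['xy']),m.sum(),np.round(np.median(pp,0),3),'zmax',np.round(np.percentile(pp[:,2],98),3))
print(get_state()['time'])
E
```

```text
top table z 0.0007528105815083341
boxset 0.85 [356. 215.] 793 [ 0.543 -0.279  0.167] zmax 0.17
rack 0.59 [295. 207.] 1458 [ 0.556 -0.159  0.078] zmax 0.113
rack 0.41 [236. 155.] 850 [0.728 0.04  0.018] zmax 0.023
case1 0.78 [338. 127.] 1860 [ 0.778 -0.24   0.157] zmax 0.179
case1 0.74 [324. 203.] 967 [ 0.57  -0.202  0.186] zmax 0.19
case1 0.62 [427. 181.] 2216 [ 0.634 -0.469  0.147] zmax 0.179
case1 0.6 [342. 206.] 953 [ 0.556 -0.239  0.186] zmax 0.19
mat 0.67 [216. 242.] 1722 [0.466 0.082 0.004] zmax 0.008
mat 0.42 [354. 213.] 783 [ 0.54  -0.279  0.167] zmax 0.17
reader 0.71 [119. 223.] 2425 [0.525 0.342 0.019] zmax 0.196
remote 0.59 [234. 157.] 807 [0.728 0.04  0.018] zmax 0.023
marker 0.8 [388. 250.] 881 [ 0.451 -0.402  0.028] zmax 0.032
side table z -0.0012562081187943441
boxset 0.74 [401. 198.] 2343 [0.536 0.345 0.069] zmax 0.198
boxset 0.58 [192. 135.] 532 [ 0.556 -0.288  0.167] zmax 0.172
boxset 0.18 [228. 176.] 1556 [ 0.619 -0.156  0.082] zmax 0.115
rack 0.95 [225. 175.] 1560 [ 0.622 -0.157  0.08 ] zmax 0.114
case1 0.68 [122. 151.] 1734 [ 0.646 -0.471  0.14 ] zmax 0.181
case1 0.62 [200. 138.] 690 [ 0.566 -0.247  0.187] zmax 0.191
case1 0.62 [181. 221.] 1209 [ 0.797 -0.233  0.174] zmax 0.181
case1 0.59 [212. 150.] 756 [ 0.584 -0.21   0.187] zmax 0.192
mat 0.64 [314. 165.] 1255 [0.466 0.076 0.004] zmax 0.01
reader 0.91 [401. 198.] 2324 [0.537 0.345 0.069] zmax 0.198
reader 0.73 [225. 162.] 1143 [ 0.597 -0.164  0.184] zmax 0.191
remote 0.85 [278. 238.] 817 [0.733 0.038 0.019] zmax 0.025
votive 0.83 [324. 249.] 492 [0.733 0.175 0.019] zmax 0.068
marker 0.79 [176. 113.] 600 [ 0.453 -0.403  0.028] zmax 0.035
1.05
```

```bash
python3 - <<'E'
import cv2
im=cv2.imread('pics/top0.png');cv2.imwrite('pics/topz.png',cv2.resize(im[150:260,265:395],None,fx=5,fy=5,interpolation=cv2.INTER_CUBIC))
im=cv2.imread('pics/side0.png');cv2.imwrite('pics/sidez.png',cv2.resize(im[100:210,150:270],None,fx=5,fy=5,interpolation=cv2.INTER_CUBIC))
E
```

```text
(no output)
```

View pics/topz.png

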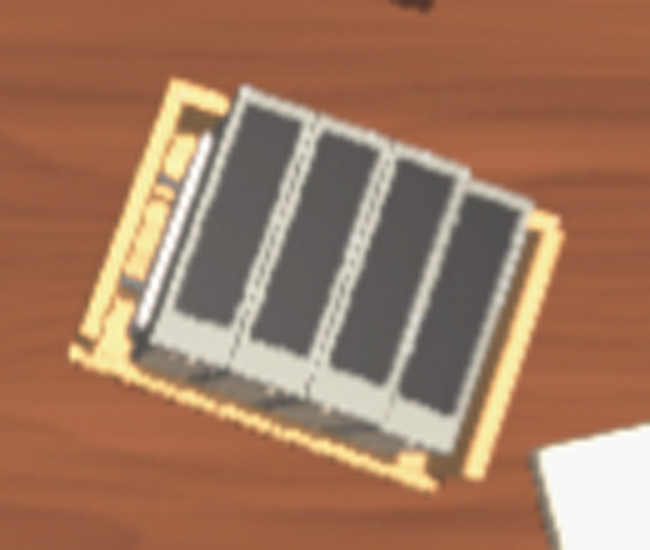

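View pics/sidez.png

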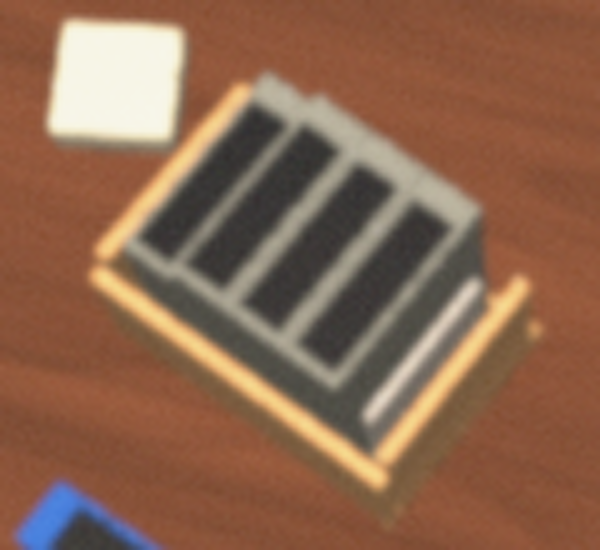

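```bash
cat > meas.py <<'E'
from h import *
import sys
def rect(pts,lab):
    (c,(w,h),a)=cv2.minAreaRect((pts[:,:2]*1000).astype(np.float32))
    if w<h: w,h,a=h,w,a+90
    print(lab,'n',len(pts),'c',np.round(c,1),'wh',round(w,1),round(h,1),'long axis deg',round((a+90)%180-90,1),'z',np.round(np.median(pts[:,2])*1000,1))
def comp(P,m,near):
    n,l=cv2.connectedComponents(m.astype(np.uint8),connectivity=4)
    best=None
    for i in range(1,n):
        k=l==i
        if k.sum()<30: continue
        dd=np.linalg.norm(np.median(P[k][:,:2],0)-near)
        if best is None or dd<best[0]: best=(dd,k)
    return best[1]
if __name__=='__main__':
  for n in ['top','side']:
    z=np.load(f'pics/{n}0.npz');im,d=z['im'],z['d'];P=cloud(n,d,None);Z=P[...,2]
    ok=d>0
    k=comp(P,ok&(Z>.178)&(Z<.2)&(P[...,1]<0)&(P[...,1]>-.35)&(P[...,0]<.7),[.56,-.22]);rect(P[k],n+' tall tops')
    k=comp(P,ok&(Z>.160)&(Z<.175)&(P[...,1]<-.2)&(P[...,1]>-.35)&(P[...,0]<.7),[.55,-.28]);rect(P[k],n+' box top')
    k=comp(P,ok&(Z>.09)&(Z<.3)&(P[...,1]>.3),[.53,.4]);k&=Z>.187;rect(P[k],n+' hood top')
    r=im.astype(int)
    w=ok&(r.min(-1)>150)&(Z>.008)&(Z<.025)&(P[...,1]>.2);k=comp(P,w,[.53,.3]);rect(P[k],n+' plate')
    s=r.max(-1)-r.min(-1)
    w=ok&(s<45)&(r.min(-1)>70)&(Z<.012)&(abs(P[...,0]-.466)<.1)&(abs(P[...,1]-.08)<.15);k=comp(P,w,[.466,.08]);rect(P[k],n+' mat')
    w=ok&(Z>.012)&(Z<.03)&(abs(P[...,0]-.73)<.08)&(abs(P[...,1]-.04)<.1);k=comp(P,w,[.73,.04]);rect(P[k],n+' remote')
    w=ok&(Z>.012)&(abs(P[...,0]-.45)<.08)&(abs(P[...,1]+.4)<.06);k=comp(P,w,[.45,-.4]);rect(P[k],n+' marker')
    w=ok&(Z>.085)&(Z<.125)&(abs(P[...,0]-.56)<.2)&(P[...,1]<-.1)&(P[...,1]>-.36)&(r[...,0]>r[...,2]+50);rect(P[w],n+' rack wood top')
    w=ok&(Z>.01)&(Z<.03)&(abs(P[...,0]-.56)<.2)&(P[...,1]<-.1)&(P[...,1]>-.36)&(r[...,0]>r[...,2]+50);rect(P[w],n+' rack low')
E
python3 meas.py
```

```text
top tall tops n 2676 c [ 573.3 -204.1] wh 135.5 120.7 long axis deg -19.9 z 186.5
top box top n 773 c [ 546.7 -281.1] wh 133.5 36.9 long axis deg -20.5 z 166.7
top hood top n 832 c [524.6 371. ] wh 71.8 71.4 long axis deg -89.2 z 193.4
top plate n 1147 c [527.5 320.9] wh 145.2 81.9 long axis deg -89.1 z 15.5
top mat n 1706 c [465.8  81.4] wh 160.5 90.9 long axis deg -79.4 z 3.6
top remote n 808 c [730.2  40.2] wh 159.9 45.9 long axis deg 80.8 z 18.1
top marker n 851 c [ 450.  -405.3] wh 83.3 81.8 long axis deg -76.9 z 28.0
top rack wood top n 560 c [ 571.1 -224.6] wh 224.7 149.6 long axis deg 70.3 z 109.0
top rack low n 411 c [ 563.9 -220.1] wh 221.7 151.3 long axis deg 71.0 z 15.9
side tall tops n 1929 c [ 573.5 -206.3] wh 136.3 122.1 long axis deg -19.6 z 187.0
side box top n 479 c [ 545.  -284.7] wh 135.4 35.5 long axis deg -19.5 z 167.0
side hood top n 687 c [524.8 369.8] wh 76.3 72.7 long axis deg 2.2 z 193.8
side plate n 828 c [526.2 324.9] wh 156.6 88.6 long axis deg -89.7 z 15.8
side mat n 1276 c [464.9  81.1] wh 161.4 92.7 long axis deg -78.3 z 4.2
side remote n 777 c [731.5  37.9] wh 159.6 47.1 long axis deg 79.7 z 18.9
side marker n 595 c [ 449.8 -408.3] wh 82.7 81.7 long axis deg 12.2 z 28.5
side rack wood top n 626 c [ 571.8 -227.3] wh 227.0 150.7 long axis deg 70.3 z 98.3
side rack low n 144 c [ 577.9 -194.6] wh 258.2 207.7 long axis deg -42.9 z 19.4
```

```bash
cat >> h.py <<'E'
def toolpose(yaw,tilt=0):
    # box yaw (deg): tool y=box y, tool x=-box x (down), tilt: tool z leans toward box +x by tilt deg
    yw=np.radians(yaw);x=np.array([np.cos(yw),np.sin(yw),0]);y=np.array([-np.sin(yw),np.cos(yw),0]);t=np.radians(tilt)
    zt=np.array([0,0,-1])*np.cos(t)+x*np.sin(t)
    return np.stack([np.cross(y,zt),y,zt],1)
def plan(pos,yaw,tilt=0,s=None):
    s=s or get_state();R0=R.from_rotvec(s['tool_rot']).as_matrix();Rt=toolpose(yaw,tilt)
    d=R0.T@(np.array(pos)-s['position'])*100;dr=R.from_matrix(R0.T@Rt).as_rotvec(degrees=True)
    print('t',round(s['time'],2),'pos',np.round(s['position'],4),'slide cm',np.round(d,2),'len',round(np.linalg.norm(d),1),'dr',np.round(dr,2),'ft',np.round(s['ft_force'],1),'grip',round(s['grip_width'],3))
    return d,dr
E
python3 - <<'E'
from h import *
plan([.630,-.3135,.28],-19.9)
E
```

```text
t 1.05 pos [0.247  0.6012 0.2226] slide cm [-70.18 -70.06  -5.74] len 99.3 dr [ 0.01  0.   -2.43] ft [-0.2 -1.1  0.2] grip 0.999
```

move_arm:
  jaw: [255, 255, 255, 255, 255]
  slide:
    - [-3.4, -3.4, -1.2]
    - [-3.4, -3.4, -1.2]
    - [-3.4, -3.4, -1.2]
    - [-3.4, -3.4, -1.2]
    - [-3.4, -3.4, -0.9]
  dr:
    - [0, 0, -0.5]
    - [0, 0, -0.5]
    - [0, 0, -0.5]
    - [0, 0, -0.5]
    - [0, 0, -0.4]
  force: 30

```text
time: 1.55
position: [0.3442, 0.3794, 0.2806]
tool_rot: [0.543, 3.094, 0.002]
ft_force: [0.4, -0.1, 0.9]
grip_width: 0.632
```

move_arm:
  jaw: [255, 255, 255, 255, 255]
  slide:
    - [-3.5, -3.5, 0]
    - [-3.5, -3.5, 0]
    - [-3.5, -3.5, 0]
    - [-3.5, -3.5, 0]
    - [-3.5, -3.5, 0]
  dr:
    - [0, 0, 0]
    - [0, 0, 0]
    - [0, 0, 0]
    - [0, 0, 0]
    - [0, 0, 0]

```text
time: 2.05
position: [0.4489, 0.1549, 0.28]
tool_rot: [0.543, 3.093, 0.002]
ft_force: [0.6, 1.1, 0.2]
grip_width: 0.174
```

move_arm:
  jaw: [255, 255, 255, 255, 255]
  slide:
    - [-3.5, -3.5, 0]
    - [-3.5, -3.5, 0]
    - [-3.5, -3.5, 0]
    - [-3.5, -3.5, 0]
    - [-3.5, -3.5, 0]
  dr:
    - [0, 0, 0]
    - [0, 0, 0]
    - [0, 0, 0]
    - [0, 0, 0]
    - [0, 0, 0]

```text
time: 2.55
position: [0.5538, -0.0691, 0.2801]
tool_rot: [0.543, 3.093, 0.001]
ft_force: [1.7, 0.7, -0.4]
grip_width: 0.006
```

```bash
python3 - <<'E'
from h import *
plan([.630,-.3135,.28],-19.9);print(get_state()['joint_positions'])
E
```

```text
t 2.55 pos [ 0.5538 -0.0691  0.2801] slide cm [-15.49 -20.39   0.  ] len 25.6 dr [ 0.06  0.06 -0.01] ft [ 1.7  0.7 -0.4] grip 0.006
[-0.46612144  0.10368325  0.59167161  1.61509123 -0.05901148  1.43930475
  1.35403124]
```

move_arm:
  jaw: [255, 255, 255, 255, 255]
  slide:
    - [-2.7, -3.5, 0]
    - [-2.7, -3.5, 0]
    - [-2.7, -3.5, 0]
    - [-2.7, -3.5, 0]
    - [-2.7, -3.5, 0]
  dr:
    - [0, 0, 0]
    - [0, 0, 0]
    - [0, 0, 0]
    - [0, 0, 0]
    - [0, 0, 0]

```text
time: 3.05
position: [0.6212, -0.2791, 0.2796]
tool_rot: [0.542, 3.094, 0.0]
ft_force: [0.8, 0.7, 0.5]
grip_width: 0.003
```

move_arm:
  jaw: [255, 255]
  slide:
    - [-2.0, -2.9, 0]
    - [0, 0, 0]
  dr:
    - [0, 0, 0]
    - [0, 0, 0]

```text
time: 3.25
position: [0.6276, -0.3185, 0.2782]
tool_rot: [-0.555, -3.09, 0.007]
ft_force: [0.2, -0.1, 0.5]
grip_width: 0.003
```

```bash
python3 - <<'E'
from h import *
im,d,s=snap('wrist','w2')
plan([.630,-.3135,.28],-19.9);print(get_state()['joint_positions'])
E
```

```text
t 3.3 pos [ 0.6283 -0.3153  0.2786] slide cm [-0.1   0.23 -0.14] len 0.3 dr [-0.13 -0.08 -0.31] ft [0.3 1.  0.4] grip 0.007
[-0.03629337  0.48401581  0.70496325  1.22983717 -0.30400121  1.53348923
  1.83915955]
```

View pics/w2.png

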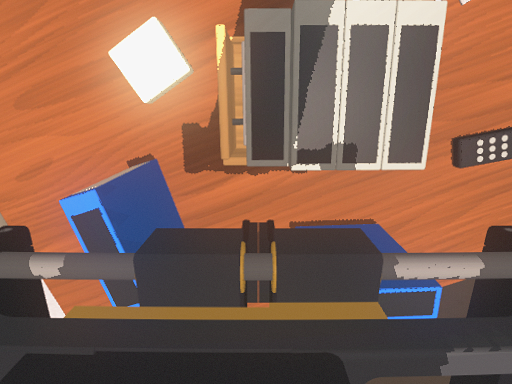

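```bash
python3 - <<'E'
from h import *
from meas import *
class S:pass
z=np.load('pics/w2.npz');s={'tool_rot':z['r'],'position':z['p']}
P=cloud('wrist',z['d'],s)
R0=R.from_rotvec(s['tool_rot']).as_matrix();Q=(P-s['position'])@R0*100
Z=P[...,2];d=z['d']
m=(d>0)&(Z>.158)&(Z<.175);m[:,300:]=0;m[175:]=0;m[:,:235]=0
rect(P[m],'box'); q=Q[m];print('tool x',np.percentile(q[:,0],[1,50,99]),'y',np.percentile(q[:,1],[1,50,99]),np.median(Z[m]))
m=(d>0)&(Z>.18)&(Z<.2);m[175:]=0;q=Q[m];rect(P[m],'tall')
E
```

```text
box n 7268 c [ 546.4 -280.1] wh 134.4 40.7 long axis deg -20.1 z 166.6
tool x [ 2.35370321  9.5230299  15.47761132] y [-1.13976987  0.87574211  2.84647153] 0.16663415261149445
tall n 24518 c [ 574.4 -204.9] wh 134.9 121.0 long axis deg -19.8 z 186.7
```

move_arm:
  jaw: [255, 255, 255, 255, 255]
  slide:
    - [0, 0.1, 0]
    - [0, 0, 4]
    - [0, 0, 4.5]
    - [0, 0, 4.0]
    - [0, 0, 1.3]
  dr:
    - [0, 0, 0]
    - [0, 0, 0]
    - [0, 0, 0]
    - [0, 0, 0]
    - [0, 0, 0]

```text
time: 3.8
position: [0.6283, -0.3065, 0.1371]
tool_rot: [-0.538, -3.089, -0.006]
ft_force: [-0.1, -0.4, -0.1]
grip_width: 0.004
```

```bash
python3 - <<'E'
from h import *
plan([.630,-.3135,.14],-19.9)
# tip path
c=np.array([.5464,-.2803]);yw=np.radians(-19.9);x=np.array([np.cos(yw),np.sin(yw)]);y=np.array([-np.sin(yw),np.cos(yw)])
p=get_state()['position'];v=p[:2]-c;print('rack frame x,y rel box',v@x*1000,v@y*1000)
for th in [0,5,10,15,20,25,28,30,35]:
    t=np.radians(th)
    for h in (125,):
        print(th,'x',round(-70.5-h*np.sin(t)+135*np.cos(t),1),'z',round(10+h*np.cos(t)+135*np.sin(t),1))
E
```

```text
t 3.8 pos [ 0.6283 -0.3065  0.1371] slide cm [-0.39 -0.6  -0.29] len 0.8 dr [ 0.15 -0.4   0.15] ft [-0.1 -0.4 -0.1] grip 0.004
rack frame x,y rel box 85.92505992825916 3.27934122542121
0 x 64.5 z 135.0
5 x 53.1 z 146.3
10 x 40.7 z 156.5
15 x 27.5 z 165.7
20 x 13.6 z 173.6
25 x -1.0 z 180.3
28 x -10.0 z 183.7
30 x -16.1 z 185.8
35 x -31.6 z 189.8
```

move_arm:
  jaw: [255, 255]
  slide:
    - [0, 0, 0]
    - [0, 0, 0]
  dr:
    - [0, 0, 0]
    - [0, 0, 0]

```text
time: 4.0
position: [0.6311, -0.3107, 0.144]
tool_rot: [0.541, 3.091, -0.001]
ft_force: [0.1, 0.0, 1.2]
grip_width: 0.005
```

```bash
cat >> h.py <<'E'
RC=np.array([.5464,-.2803]);RY=-19.9
def rk():
    yw=np.radians(RY);x=np.array([np.cos(yw),np.sin(yw)]);y=np.array([-np.sin(yw),np.cos(yw)])
    s=get_state();v=(s['position'][:2]-RC)*1000
    M=R.from_rotvec(s['tool_rot']).as_matrix();tilt=np.degrees(np.arcsin(M[:2,2]@x))
    print('t',round(s['time'],2),'rack x,y,z',np.round([v@x,v@y,s['position'][2]*1000],1),'tilt',round(tilt,1),'ft rack',np.round([s['ft_force'][:2]@x,s['ft_force'][:2]@y,s['ft_force'][2]],1),'grip',round(s['grip_width'],3))
E
python3 -c "
from h import *
rk()"
```

```text
t 4.0 rack x,y,z [ 90.    0.3 144. ] tilt 0.2 ft rack [0.  0.  1.2] grip 0.005
```

move_arm:
  jaw: [255, 255, 255]
  slide:
    - [0.5, -0.3, 0.2]
    - [0.5, 0, 0]
    - [0, 0, 0]
  dr:
    - [0, 0, 0]
    - [0, 0, 0]
    - [0, 0, 0]

```text
time: 4.3
position: [0.6194, -0.3112, 0.1414]
tool_rot: [0.545, 3.091, -0.001]
ft_force: [0.7, -0.1, 0.2]
grip_width: 0.006
```

```bash
python3 -c "
from h import *
rk()"
```

```text
t 4.3 rack x,y,z [ 79.2  -4.2 141.4] tilt 0.2 ft rack [0.7 0.1 0.2] grip 0.006
```

move_arm:
  jaw: [255, 255, 255, 255, 255]
  slide:
    - [0.4, 0, 0]
    - [0.6, 0, -0.5]
    - [0.6, 0, -0.5]
    - [0.7, 0, -0.5]
    - [0.7, 0, -0.5]
  dr:
    - [0, 0, 0]
    - [0, 0, 0]
    - [0, 0, 0]
    - [0, 0, 0]
    - [0, 0, 0]

```text
time: 4.8
position: [0.5947, -0.3022, 0.1629]
tool_rot: [0.542, 3.084, -0.005]
ft_force: [6.7, -4.1, 4.3]
grip_width: 0.001
```

```bash
python3 -c "
from h import *
rk()
snap('top','t3');snap('side','s3')
im=cv2.imread('pics/t3.png')[120:280,250:410];im2=cv2.imread('pics/s3.png')[80:240,130:290]
cv2.imwrite('pics/c3.png',cv2.resize(np.hstack([im,im2]),None,fx=2.5,fy=2.5,interpolation=cv2.INTER_CUBIC))
"
```

```text
t 4.8 rack x,y,z [ 52.9  -4.1 162.9] tilt 0.6 ft rack [ 7.6 -1.6  4.3] grip 0.001
```

View pics/c3.png

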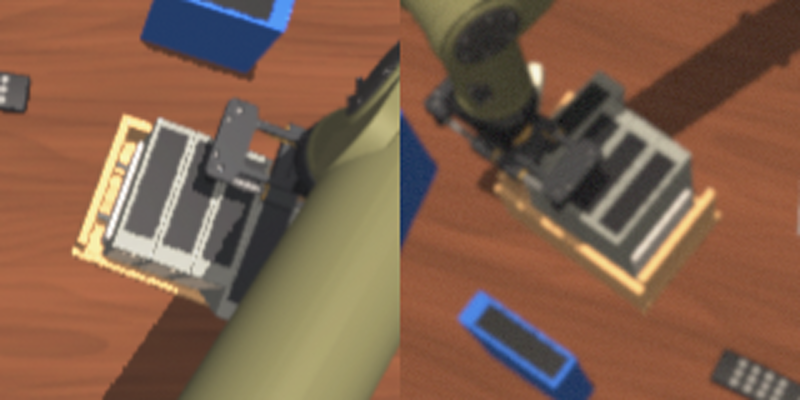

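move_arm:
  jaw: [255, 255, 255, 255, 255]
  slide:
    - [0.8, 0, -0.5]
    - [0.8, 0, -0.4]
    - [0.8, 0, -0.4]
    - [0.8, 0, -0.4]
    - [0.8, 0, -0.4]
  dr:
    - [0, 0, 0]
    - [0, 0, 0]
    - [0, 0, 0]
    - [0, 0, 0]
    - [0, 0, 0]

```text
time: 5.4
position: [0.557, -0.2883, 0.1841]
tool_rot: [0.542, 3.084, -0.004]
ft_force: [6.4, -2.6, 8.0]
grip_width: 0.003
```

```bash
python3 -c "
from h import *
rk()
snap('top','t4');snap('side','s4');snap('wrist','w4')
im=cv2.imread('pics/t4.png')[120:280,250:410];im2=cv2.imread('pics/s4.png')[80:240,130:290]
cv2.imwrite('pics/c4.png',cv2.resize(np.hstack([im,im2]),None,fx=2.5,fy=2.5,interpolation=cv2.INTER_CUBIC))
"
```

```text
t 5.4 rack x,y,z [ 12.7  -4.  184.1] tilt 0.6 ft rack [ 6.9 -0.2  8. ] grip 0.003
```

View pics/c4.png

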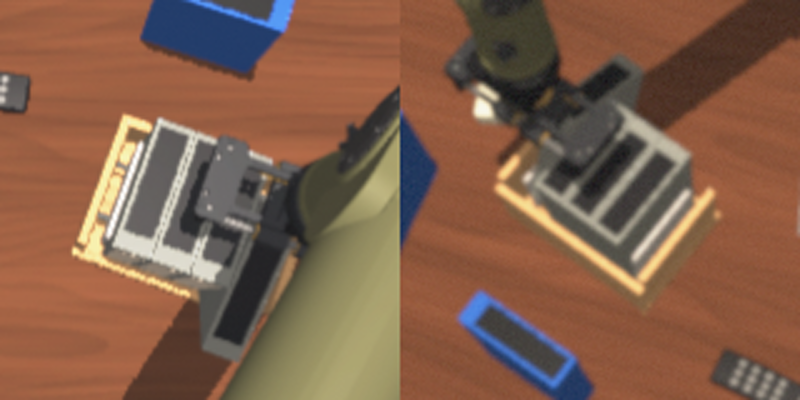

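View pics/w4.png

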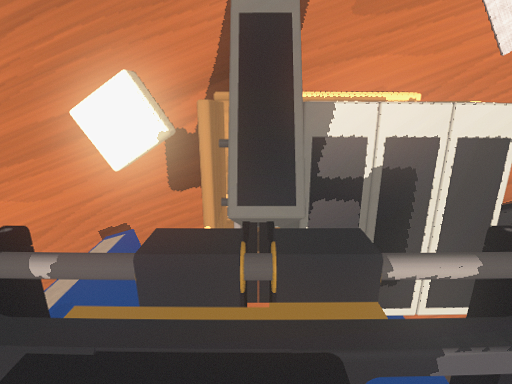

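```bash
cat >> h.py <<'E'
def lean(fn,cols,rows,yaw=RY,cam='wrist'):
    z=np.load(f'pics/{fn}.npz');P=cloud(cam,z['d'],{'tool_rot':z['r'],'position':z['p']})
    q=P[rows[0]:rows[1],cols[0]:cols[1]].reshape(-1,3);c=np.median(q,0);u=np.linalg.svd(q-q.mean(0),full_matrices=False)[2][2];u*=np.sign(u[2])
    yw=np.radians(yaw);x=np.array([np.cos(yw),np.sin(yw),0]);y=np.array([-np.sin(yw),np.cos(yw),0])
    print('normal',np.round(u,3),'lean fwd deg',np.degrees(np.arctan2(-u@x,u[2])),'side',np.degrees(np.arctan2(u@y,u[2])),'centre',c)
    return P
E
python3 -c "
from h import *
P=lean('w4',(245,288),(30,195))
"
```

```text
normal [0.32  0.946 0.056] lean fwd deg 20.136370634186438 side 86.77731486881352 centre [ 0.48888758 -0.25897901  0.18526404]
```

```bash
python3 -c "
from h import *
z=np.load('pics/w4.npz');P=cloud('wrist',z['d'],{'tool_rot':z['r'],'position':z['p']})
for c in (234,266,298):
  print(c,[tuple(np.round(P[r,c]*1000).astype(int)) for r in range(5,216,15)])
yw=np.radians(RY);x=np.array([np.cos(yw),np.sin(yw)])
a,b=P[20,234],P[200,234];print(np.degrees(np.arctan2(b[2]-a[2],(b-a)[:2]@x)))
a,b=P[20,266],P[200,266];print(np.degrees(np.arctan2(b[2]-a[2],(b-a)[:2]@x)))
"
```

```text
234 [(np.int64(428), np.int64(-256), np.int64(158)), (np.int64(436), np.int64(-259), np.int64(162)), (np.int64(444), np.int64(-261), np.int64(165)), (np.int64(452), np.int64(-264), np.int64(171)), (np.int64(460), np.int64(-267), np.int64(173)), (np.int64(467), np.int64(-270), np.int64(177)), (np.int64(475), np.int64(-272), np.int64(180)), (np.int64(482), np.int64(-275), np.int64(184)), (np.int64(489), np.int64(-277), np.int64(189)), (np.int64(496), np.int64(-280), np.int64(192)), (np.int64(504), np.int64(-282), np.int64(194)), (np.int64(510), np.int64(-284), np.int64(198)), (np.int64(517), np.int64(-287), np.int64(201)), (np.int64(524), np.int64(-289), np.int64(204)), (np.int64(530), np.int64(-291), np.int64(208))]
266 [(np.int64(434), np.int64(-238), np.int64(157)), (np.int64(443), np.int64(-242), np.int64(164)), (np.int64(450), np.int64(-244), np.int64(165)), (np.int64(458), np.int64(-248), np.int64(171)), (np.int64(466), np.int64(-250), np.int64(174)), (np.int64(473), np.int64(-253), np.int64(178)), (np.int64(481), np.int64(-256), np.int64(180)), (np.int64(488), np.int64(-259), np
[... 412 characters left out ...]
(448), np.int64(-225), np.int64(162)), (np.int64(456), np.int64(-228), np.int64(165)), (np.int64(464), np.int64(-231), np.int64(170)), (np.int64(472), np.int64(-234), np.int64(173)), (np.int64(479), np.int64(-237), np.int64(176)), (np.int64(487), np.int64(-240), np.int64(181)), (np.int64(494), np.int64(-242), np.int64(184)), (np.int64(501), np.int64(-245), np.int64(188)), (np.int64(508), np.int64(-248), np.int64(191)), (np.int64(515), np.int64(-251), np.int64(195)), (np.int64(522), np.int64(-253), np.int64(198)), (np.int64(528), np.int64(-256), np.int64(202)), (np.int64(535), np.int64(-258), np.int64(205)), (np.int64(541), np.int64(-261), np.int64(208))]
24.149088631491367
24.421544736018568
```

move_arm:
  jaw: [255, 255, 255]
  slide:
    - [0.8, 0, -0.3]
    - [0.7, 0, -0.2]
    - [0, 0, 0]
  dr:
    - [0, 0, 0]
    - [0, 0, 0]
    - [0, 0, 0]

```text
time: 5.85
position: [0.542, -0.2829, 0.1892]
tool_rot: [0.542, 3.086, -0.002]
ft_force: [3.8, -2.3, 9.9]
grip_width: 0.002
```

move_arm:
  jaw: [255, 255, 255, 255, 255]
  slide:
    - [-0.5, 0, 0]
    - [-1, 0, -1]
    - [-1, 0, -4]
    - [0, 0, -4]
    - [0, 0, 0]
  dr:
    - [0, 0, 0]
    - [0, 0, 0]
    - [0, 0, 0]
    - [0, 0, 0]
    - [0, 0, 0]

```text
time: 6.35
position: [0.5647, -0.2915, 0.2807]
tool_rot: [0.543, 3.087, -0.003]
ft_force: [-0.3, -0.5, 0.0]
grip_width: 0.004
```

```bash
python3 -c "
from h import *
rk()
snap('wrist','w5')
z=np.load('pics/w5.npz');P=cloud('wrist',z['d'],{'tool_rot':z['r'],'position':z['p']})
np.save('pics/P5.npy',P)
print(get_state()['joint_positions'])
"
```

```text
t 6.35 rack x,y,z [ 21.   -4.3 280.7] tilt 0.4 ft rack [-0.1 -0.5  0. ] grip 0.004
[-0.13803334  0.31365005  0.73581935  1.4349263  -0.21024928  1.46973665
  1.81650431]
```

View pics/w5.png

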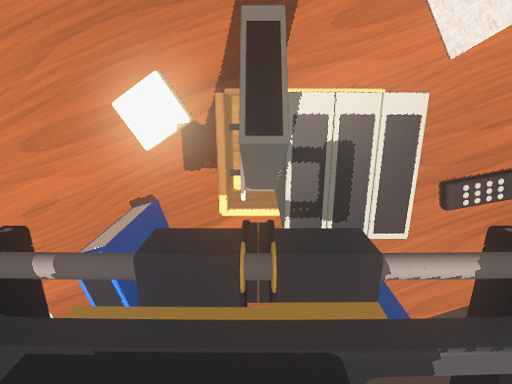

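```bash
python3 -c "
from h import *
P=np.load('pics/P5.npy')
yw=np.radians(RY);x=np.array([np.cos(yw),np.sin(yw)]);y=np.array([-np.sin(yw),np.cos(yw)])
# rack-frame (origin box home centre)
Q=np.stack([(P[...,:2]-RC)@x,(P[...,:2]-RC)@y,P[...,2]],-1)*1000
for c in (245,265,283):
  a,b=Q[20,c],Q[130,c];print(c,np.round(a),np.round(b),np.degrees(np.arctan2(b[2]-a[2],b[0]-a[0])))
for r in (6,7,8,9,10,136,138,140): print(r,np.round(Q[r,264]))
for r in (20,70,120): print(r,[(c,*np.round(Q[r,c]).astype(int)) for c in (239,240,241,242,243,285,286,287,288,289)])
m=(Q[...,2]>178)&(Q[...,1]>22)&(Q[...,1]<145)&(Q[...,0]>-75);print('tall z',np.percentile(Q[m][:,2],[2,50,98]),np.percentile(Q[m][:,0],[1,99]),np.percentile(Q[m][:,1],[1,99]))
"
```

```text
245 [-128.  -15.  154.] [-37. -14. 208.] 30.510498175108626
265 [-128.    2.  154.] [-36.   2. 207.] 30.20787218987531
283 [-128.   18.  153.] [-36.  16. 207.] 30.341600910520707
6 [-142.    2.  146.]
7 [-140.    1.  148.]
8 [-140.    2.  148.]
9 [-139.    2.  148.]
10 [-137.    1.  150.]
136 [-32.   1. 211.]
138 [-31.   1. 210.]
140 [-29.   1. 212.]
20 [(239, np.int64(-167), np.int64(-29), np.int64(2)), (240, np.int64(-129), np.int64(-20), np.int64(152)), (241, np.int64(-128), np.int64(-19), np.int64(155)), (242, np.int64(-128), np.int64(-18), np.int64(154)), (243, np.int64(-128), np.int64(-17), np.int64(154)), (285, np.int64(-128), np.int64(20), np.int64(154)), (286, np.int64(-167), np.int64(34), np.int64(1)), (287, np.int64(-167), np.int64(35), np.int64(1)), (288, np.int64(-167), np.int64(37), np.int64(1)), (289, np.int64(-167), np.int64(38), np.int64(0))]
70 [(239, np.int64(-103), np.int64(-31), np.int64(2)), (240, np.int64(-84), np.int64(-19), np.int64(179)), (241, np.int64(-84), np.int64(-18), np.int64(180)), (242, np.int64(-84), np.int64(-17), np.int64(180)), (243, np.int64(-8
[... 210 characters left out ...]
p.int64(38), np.int64(1)), (289, np.int64(-103), np.int64(40), np.int64(0))]
120 [(239, np.int64(-44), np.int64(-19), np.int64(204)), (240, np.int64(-44), np.int64(-18), np.int64(204)), (241, np.int64(-44), np.int64(-18), np.int64(202)), (242, np.int64(-44), np.int64(-17), np.int64(203)), (243, np.int64(-44), np.int64(-16), np.int64(201)), (285, np.int64(-44), np.int64(17), np.int64(203)), (286, np.int64(-44), np.int64(18), np.int64(204)), (287, np.int64(-44), np.int64(19), np.int64(203)), (288, np.int64(-44), np.int64(20), np.int64(202)), (289, np.int64(-43), np.int64(23), np.int64(185))]
tall z [185.33304806 187.75428747 393.96149563] [-64.49443184  58.81648443] [ 22.45302071 137.68378721]
```

```bash
cat >> h.py <<'E'
def rw(rx,ry,z): 
    yw=np.radians(RY);x=np.array([np.cos(yw),np.sin(yw)]);y=np.array([-np.sin(yw),np.cos(yw)])
    p=RC+(rx*x+ry*y)/1000; return [p[0],p[1],z/1000]
E
python3 -c "
from h import *
plan(rw(-150,0,290),RY);plan(rw(-142,0,188),RY,30.3)"
```

```text
t 6.4 pos [ 0.5636 -0.2907  0.2778] slide cm [16.97  0.38 -1.27] len 17.0 dr [-0.01  0.18 -0.05] ft [-0.1 -0.2 -1.1] grip 0.005
t 6.4 pos [ 0.5636 -0.2907  0.2778] slide cm [16.2   0.39  8.93] len 18.5 dr [-2.000e-02 -3.012e+01 -4.000e-02] ft [-0.1 -0.2 -1.1] grip 0.005
```

move_arm:
  jaw: [0, 0, 0, 0, 0]
  slide:
    - [4.2, 0.1, -0.4]
    - [4.2, 0.1, -0.4]
    - [4.2, 0.1, -0.4]
    - [4.2, 0.1, 0]
    - [0, 0, 0]
  dr:
    - [0, 0, 0]
    - [0, 0, 0]
    - [0, 0, 0]
    - [0, 0, 0]
    - [0, 0, 0]

```text
time: 6.9
position: [0.4014, -0.2271, 0.2865]
tool_rot: [-0.542, -3.092, -0.009]
ft_force: [-0.1, -0.6, 0.0]
grip_width: 0.376
```

move_arm:
  jaw: [0, 0, 0, 0, 0]
  slide:
    - [0, 0, 0]
    - [0, 0, 0]
    - [0, 0, 0]
    - [0, 0, 0]
    - [0, 0, 0]
  dr:
    - [0, -7.5, 0]
    - [0, -7.5, 0]
    - [0, -7.5, 0]
    - [0, -7.5, 0]
    - [0, 0, 0]

```text
time: 7.4
position: [0.4048, -0.2296, 0.2984]
tool_rot: [0.505, 2.864, -0.029]
ft_force: [-1.0, -0.4, -0.3]
grip_width: 0.83
```

```bash
python3 -c "
from h import *
rk();print(get_state()['joint_positions'])
plan(rw(-142,0,188),RY,30.3)
plan(rw(-96.8,0,110.4),RY,30.3)
snap('wrist','w6');snap('side','s6');snap('top','t6')"
```

```text
t 7.4 rack x,y,z [-150.4   -0.6  298.4] tilt 13.3 ft rack [-0.8 -0.7 -0.3] grip 0.83
[ 0.2506072  -0.29712021  0.19968176  1.93874313  0.01530291  1.26443068
  1.66744985]
t 7.4 pos [ 0.4048 -0.2296  0.2984] slide cm [ 1.74 -0.17 10.94] len 11.1 dr [  1.12 -16.95  -0.4 ] ft [-1.  -0.4 -0.3] grip 0.83
t 7.4 pos [ 0.4048 -0.2296  0.2984] slide cm [-0.87 -0.34 19.53] len 19.6 dr [  1.12 -16.95  -0.4 ] ft [-1.  -0.4 -0.3] grip 0.83
```

View pics/w6.png

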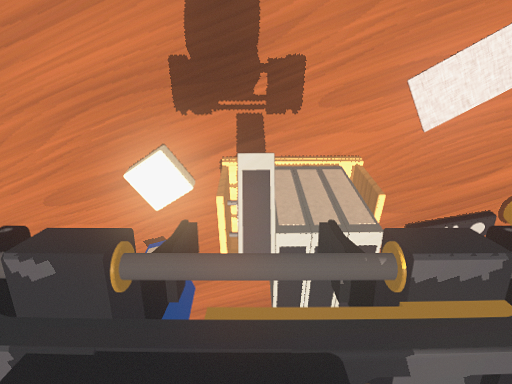

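```bash
cat > kin.py <<'E'
import numpy as np, itertools
from scipy.spatial.transform import Rotation as R
from scipy.optimize import least_squares
Q=np.array([[-1.16689983,.32164444,-.0700779,1.4513931,.02259527,1.37077769,-.05688149],
[-.46612144,.10368325,.59167161,1.61509123,-.05901148,1.43930475,1.35403124],
[-.03629337,.48401581,.70496325,1.22983717,-.30400121,1.53348923,1.83915955],
[-.13803334,.31365005,.73581935,1.4349263,-.21024928,1.46973665,1.81650431],
[.2506072,-.29712021,.19968176,1.93874313,.01530291,1.26443068,1.66744985]])
P=np.array([[.24688926,.60084356,.22171892],[.5538,-.0691,.2801],[.6283,-.3153,.2786],[.5642,-.2911,.279],[.4048,-.2296,.2984]])
V=np.array([[-.608329,-3.08193,.00223],[.543,3.093,.001],[.543,3.09,0],[.543,3.087,-.003],[.505,2.864,-.029]])
def rz(a):return R.from_euler('z',a).as_matrix()
def ry(a):return R.from_euler('y',a).as_matrix()
def fk(q,p,s):
    d1,L1,L2,L3,a1,a2,a3,y7=p
    M=rz(s[0]*q[0])@ry(q[1])@rz(s[1]*q[2]); X=np.array([0,0,d1])+M@np.array([a1,0,L1])
    M=M@ry(q[3])@rz(s[2]*q[4]); X=X+M@np.array([0,0,0])+rz(0)@(M@rz(-s[2]*q[4]))@np.array([a2,0,L2])
    M=M@ry(q[5]); X=X+M@np.array([a3,0,0])
    M=M@rz(s[3]*q[6]+y7); X=X+M@np.array([0,0,L3])
    return X,M
def res(p,s):
    o=[]
    for q,x,v in zip(Q,P,V):
        X,M=fk(q,p,s);o+=list(X-x)+list(.3*R.from_matrix(M.T@R.from_rotvec(v).as_matrix()).as_rotvec())
    return np.array(o)
if __name__=='__main__':
  out=[]
  for s in itertools.product([1,-1],repeat=4):
   for y7 in (0,1.57,3.14,-1.57):
    r=least_squares(res,[.35,.45,.45,.3,0,0,0,y7],args=(s,));out.append((r.cost,s,r.x))
  out.sort(key=lambda t:t[0])
  for o in out[:4]: print(o[0],o[1],np.round(o[2],4)); 
  print(np.round(res(out[0][2],out[0][1]).reshape(-1,6)*1000,1))
E
python3 kin.py
```

```text
0.0009415714668644077 (-1, -1, -1, -1) [ 1.6710e-01  4.1690e-01  5.1930e-01  1.9990e-01  1.4000e-03  3.6700e-02
 -1.7800e-02  1.5699e+00]
0.0009415714668644086 (-1, -1, -1, -1) [ 1.6710e-01  4.1690e-01  5.1930e-01  1.9990e-01  1.4000e-03  3.6700e-02
 -1.7800e-02  1.5699e+00]
0.0009415714668644086 (-1, -1, -1, -1) [ 1.6710e-01  4.1690e-01  5.1930e-01  1.9990e-01  1.4000e-03  3.6700e-02
 -1.7800e-02  1.5699e+00]
0.0009415714668644117 (-1, -1, -1, -1) [ 1.6710e-01  4.1690e-01  5.1930e-01  1.9990e-01  1.4000e-03  3.6700e-02
 -1.7800e-02  1.5699e+00]
[[-25.9  12.4   0.6  -0.    0.    0.3]
 [  9.6  17.5  -2.1   0.   -0.    0.3]
 [ -4.9   0.5   2.4  -0.9  -1.7  -1.2]
 [  0.8   4.3  -2.    0.1  -1.3   0.3]
 [  6.   23.6   1.2  -0.   -0.1   0.3]]
```

```bash
cat > kin2.py <<'E'
from kin import *
s=(-1,-1,-1,-1);Y7=np.pi/2
def fk2(q,p):
    o0,o1,o2,o3=p.reshape(4,3)   # after j1, after j3, after j5 , after j7
    M=rz(-q[0]);X=M@o0; M=M@ry(q[1])@rz(-q[2]);X=X+M@o1
    M=M@ry(q[3])@rz(-q[4]);X=X+M@o2
    M=M@ry(q[5])@rz(-q[6]+Y7);X=X+M@o3
    return X,M
def res2(p,w=.003):
    o=[]
    for q,x in zip(Q,P): o+=list(fk2(q,p)[0]-x)
    pr=np.array([0,0,.167,0,0,.417,0,0,.519,0,0,.2])
    return np.r_[np.array(o),w*(p-pr)]
r=least_squares(res2,[0,0,.3,0,0,.4,0,0,.4,0,0,.3])
PAR=r.x
if __name__=='__main__':
  print(np.round(r.x.reshape(4,3),4));print(np.round(r.fun[:15].reshape(-1,3)*1000,2))
E
python3 kin2.py
```

```text
[[-0.0041 -0.024   0.267 ]
 [-0.001  -0.0127  0.4725]
 [-0.0069  0.0076  0.5131]
 [ 0.0024  0.0026  0.3977]]
[[-0.   -0.01 -0.05]
 [ 0.03  0.04  0.19]
 [ 0.1   0.08  0.45]
 [-0.11 -0.05 -0.71]
 [-0.04 -0.06  0.12]]
```

```bash
cat > ik.py <<'E'
from kin2 import *
from h import *
LO=np.array([-2.86,-.3,-1.38,.06,-1.56,.09,-2.69]);HI=np.array([2.86,2.09,1.24,2.45,4.7,2.05,2.69])
def ik(pos,Rt,q0,n=1,seed=0):
    rng=np.random.default_rng(seed);best=None
    for i in range(n):
        q=np.clip(q0+(0 if i==0 else rng.normal(0,.5,7)),LO+.01,HI-.01)
        f=lambda q:np.r_[fk2(q,PAR)[0]-pos,.3*R.from_matrix(fk2(q,PAR)[1].T@Rt).as_rotvec(),.002*(q-q0)]
        r=least_squares(f,q,bounds=(LO,HI),max_nfev=200)
        e=np.linalg.norm(r.fun[:3])*1000;a=np.degrees(np.linalg.norm(r.fun[3:6])/.3)
        if best is None or e+2*a<best[0]: best=(e+2*a,e,a,r.x)
    return best[1:]
E
python3 - <<'E'
from ik import *
q0=np.array(get_state()['joint_positions'])
for lab,p,t in [('pre30',rw(-142,0,188),30),('g30',rw(-96.8,0,110.4),30),('g15',rw(-97,0,110),15),('pre15',rw(-120,0,200),15),('g0',rw(-97,0,110),0),('lift30',rw(-97,0,150),30),('lift30b',rw(-130,0,180),30),('out15',rw(-130,0,200),15),('out0',rw(-130,0,200),0)]:
    e,a,q=ik(np.array(p),toolpose(RY,t),q0,6);print(lab,round(e,1),round(a,2),np.round(q,2))
E
```

```text
pre30 25.0 4.59 [ 0.82 -0.3  -0.21  2.24 -0.29  0.78  2.  ]
g30 0.0 0.0 [ 0.22 -0.25  0.26  2.38 -0.01  0.49  1.72]
g15 0.0 0.0 [ 0.23 -0.07  0.23  2.15 -0.02  0.8   1.7 ]
pre15 0.0 0.0 [ 0.23 -0.21  0.21  2.08  0.02  1.01  1.66]
g0 0.0 0.0 [ 0.24  0.13  0.22  1.92 -0.03  1.1   1.7 ]
lift30 0.0 0.01 [ 0.32 -0.3   0.16  2.33 -0.04  0.59  1.74]
lift30b 18.3 3.2 [ 0.8  -0.3  -0.21  2.26 -0.29  0.73  1.98]
out15 0.0 0.0 [ 0.23 -0.24  0.21  2.1   0.03  1.02  1.66]
out0 0.0 0.0 [ 0.23 -0.01  0.22  1.88  0.    1.28  1.67]
```

```bash
cat > m.py <<'E'
from ik import *
q0=np.array(get_state()['joint_positions'])
def path(wps,q):
    for lab,p,y,t in wps:
        e,a,q=ik(np.array(p),toolpose(y,t),q,4);print(lab,round(e,1),round(a,2),np.round(q,2))
    return q
def boxtcp(c,yaw,u,h,z0): # upright box
    yw=np.radians(yaw);return [c[0]+np.cos(yw)*(u-67.5)/1000,c[1]+np.sin(yw)*(u-67.5)/1000,z0+h/1000]
if __name__=='__main__':
  M=(.4654,.0812)
  path([('pre',rw(-125,0,196),RY,12),('g',rw(-108,0,118),RY,12),('lift',rw(-108,0,138),RY,12),('out',rw(-180,0,220),RY,12),('up5',rw(-180,0,220),RY,0),('up',rw(-160,0,220),RY,-18),
   ('yaw-50',[.43,-.05,.22],-50,-18),('mat',boxtcp(M,-79,22,112,.05),-79,-18),('matd',boxtcp(M,-79,22,112,.003),-79,-18),
   ('ret',np.array(boxtcp(M,-79,22,112,.1))-[0,.03,0],-79,-18),
   ('fore',boxtcp(M,-79,108,106,.06),-79,0),('fore',boxtcp(M,-79,108,106,.003),-79,0),
   ('rd',[.525,.1,.15],-90,0),('rdin',[.525,.325-.0405,.015+.106],-90,0)],q0)
E
python3 m.py
```

```text
pre 0.0 0.0 [ 0.23 -0.18  0.22  2.05  0.02  1.06  1.66]
g 0.0 0.0 [ 0.23 -0.07  0.23  2.12 -0.01  0.88  1.69]
lift 0.0 0.0 [ 0.23 -0.09  0.22  2.09 -0.    0.93  1.68]
out 0.1 0.02 [ 0.49 -0.3  -0.    2.1  -0.03  1.14  1.73]
up5 0.0 0.0 [ 0.48 -0.12 -0.01  1.94 -0.    1.32  1.69]
up 0.0 0.0 [ 0.44  0.19 -0.    1.66  0.03  1.61  1.66]
yaw-50 0.0 0.0 [ 0.32  0.09 -0.1   1.77 -0.18  1.53  0.95]
mat 0.0 0.0 [ 0.17  0.03 -0.24  1.96 -0.33  1.21  0.24]
matd 0.0 0.0 [ 0.17  0.08 -0.25  2.01 -0.33  1.11  0.27]
ret 0.0 0.0 [ 0.2  -0.01 -0.21  1.89 -0.32  1.33  0.28]
fore 0.0 0.0 [ 0.13  0.   -0.27  1.93  0.    1.21  0.05]
fore 0.0 0.0 [ 0.13  0.06 -0.28  2.    0.02  1.09  0.04]
rd 0.0 0.0 [ 0.04  0.14 -0.3   1.82  0.05  1.19 -0.27]
rdin 0.0 0.0 [-0.22  0.3  -0.38  1.7   0.12  1.16 -0.63]
```

```bash
python3 -c "
from h import *
rk()
plan(rw(-125,0,196),RY,12)
plan(rw(-108,0,118),RY,12)"
```

```text
t 7.55 rack x,y,z [-149.3    2.4  298.7] tilt 13.3 ft rack [0.2 1.  0.2] grip 0.956
t 7.55 pos [ 0.4068 -0.2272  0.2987] slide cm [ 0.   -0.48 10.54] len 10.6 dr [1.33 1.34 0.13] ft [0.5 0.9 0.2] grip 0.956
t 7.55 pos [ 0.4068 -0.2272  0.2987] slide cm [ 0.15 -0.67 18.52] len 18.5 dr [1.33 1.34 0.13] ft [0.5 0.9 0.2] grip 0.956
```

move_arm:
  jaw: [0, 0, 0, 0, 0]
  slide:
    - [0, -0.1, 3]
    - [0, -0.1, 3]
    - [0, -0.1, 2.5]
    - [0, -0.1, 2.0]
    - [0, 0, 0]
  dr:
    - [0.6, 0.7, 0]
    - [0.6, 0.6, 0]
    - [0, 0, 0]
    - [0, 0, 0]
    - [0, 0, 0]

```text
time: 8.05
position: [0.4273, -0.2348, 0.1936]
tool_rot: [0.497, 2.896, -0.048]
ft_force: [-0.4, 0.3, 0.6]
grip_width: 0.998
```

```bash
python3 -c "
from h import *
rk()
plan(rw(-108,0,118),RY,12)
snap('side','s7');snap('top','t7')
im=cv2.imread('pics/t7.png')[120:280,250:410];im2=cv2.imread('pics/s7.png')[60:220,130:290]
cv2.imwrite('pics/c7.png',cv2.resize(np.hstack([im,im2]),None,fx=2.5,fy=2.5,interpolation=cv2.INTER_CUBIC))
snap('wrist','w7')"
```

```text
t 8.05 rack x,y,z [-127.5    2.2  193.6] tilt 11.8 ft rack [-0.5  0.2  0.6] grip 0.998
t 8.05 pos [ 0.4273 -0.2348  0.1936] slide cm [-0.36 -0.25  7.8 ] len 7.8 dr [ 0.2  -0.23  0.42] ft [-0.4  0.3  0.6] grip 0.998
```

View pics/c7.png

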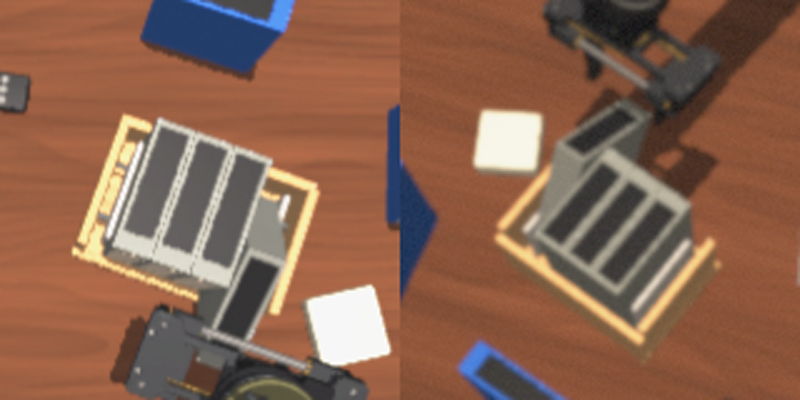

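View pics/w7.png

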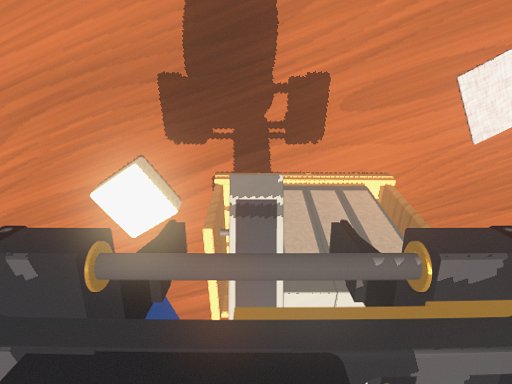

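```bash
python3 -c "
from h import *
z=np.load('pics/w7.npz');P=cloud('wrist',z['d'],{'tool_rot':z['r'],'position':z['p']})
yw=np.radians(RY);x=np.array([np.cos(yw),np.sin(yw)]);y=np.array([-np.sin(yw),np.cos(yw)])
Q=np.stack([(P[...,:2]-RC)@x,(P[...,:2]-RC)@y,P[...,2]],-1)*1000
for r in (170,173,175,177,180,190,200,210,218,238): print(r,np.round(Q[r,256]))
print([(c,*np.round(Q[185,c])) for c in (228,229,230,231,232,281,282,283,284)])
rk()"
```

```text
170 [-82.  -0.   0.]
173 [-80.  -0.   5.]
175 [-143.    0.  146.]
177 [-142.    0.  147.]
180 [-140.    0.  148.]
190 [-134.    0.  152.]
200 [-127.    0.  156.]
210 [-121.    0.  159.]
218 [-116.    0.  161.]
238 [-104.    0.  169.]
[(228, np.float64(-66.0), np.float64(-35.0), np.float64(11.0)), (229, np.float64(-136.0), np.float64(-20.0), np.float64(149.0)), (230, np.float64(-136.0), np.float64(-19.0), np.float64(149.0)), (231, np.float64(-136.0), np.float64(-18.0), np.float64(150.0)), (232, np.float64(-136.0), np.float64(-17.0), np.float64(149.0)), (281, np.float64(-136.0), np.float64(19.0), np.float64(149.0)), (282, np.float64(-136.0), np.float64(19.0), np.float64(149.0)), (283, np.float64(-67.0), np.float64(34.0), np.float64(12.0)), (284, np.float64(-68.0), np.float64(35.0), np.float64(13.0))]
t 8.2 rack x,y,z [-125.2    1.2  198.2] tilt 12.2 ft rack [ 0.7 -0.3  0.3] grip 0.996
```

move_arm:
  jaw: [0, 0, 0, 0, 0]
  slide:
    - [-0.2, -0.1, 2]
    - [0, 0, 2.3]
    - [0, 0, 2.3]
    - [0, 0, 1.6]
    - [0, 0, 0]
  dr:
    - [0, 0, 0]
    - [0, 0, 0]
    - [0, 0, 0]
    - [0, 0, 0]
    - [0, 0, 0]

```text
time: 8.7
position: [0.4455, -0.2441, 0.1168]
tool_rot: [0.501, 2.89, -0.051]
ft_force: [0.4, 0.8, 0.1]
grip_width: 1.001
```

```bash
python3 -c "
from h import *
rk()"
```

```text
t 8.7 rack x,y,z [-107.2   -0.4  116.8] tilt 12.1 ft rack [0.1 0.9 0.1] grip 1.001
```

move_arm:
  jaw: [255, 255, 255, 255, 255]
  slide:
    - [0, 0, 0]
    - [0, 0, 0]
    - [0, 0, 0]
    - [0, 0, 0]
    - [0, 0, 0]
  dr:
    - [0, 0, 0]
    - [0, 0, 0]
    - [0, 0, 0]
    - [0, 0, 0]
    - [0, 0, 0]
  force: 45

```text
time: 9.2
position: [0.446, -0.245, 0.1182]
tool_rot: [0.501, 2.887, -0.052]
ft_force: [-0.9, 0.6, 0.0]
grip_width: 0.626
```

move_arm:
  jaw: [255, 255, 255]
  slide:
    - [0, 0, 0]
    - [0, 0, 0]
    - [0, 0, 0]
  dr:
    - [0, 0, 0]
    - [0, 0, 0]
    - [0, 0, 0]

```text
time: 9.5
position: [0.4459, -0.2443, 0.1177]
tool_rot: [0.501, 2.888, -0.05]
ft_force: [-0.2, 2.4, 1.2]
grip_width: 0.455
```

```bash
python3 -c "
from h import *
rk()"
```

```text
t 9.5 rack x,y,z [-106.8   -0.3  117.7] tilt 12.2 ft rack [-1.   2.2  1.2] grip 0.455
```

move_arm:
  jaw: [255, 255, 255, 255, 255]
  slide:
    - [-0.1, 0, -0.5]
    - [-0.1, 0, -0.5]
    - [-0.1, 0, -0.5]
    - [-0.1, 0, -0.5]
    - [0, 0, 0]
  dr:
    - [0, 0, 0]
    - [0, 0, 0]
    - [0, 0, 0]
    - [0, 0, 0]
    - [0, 0, 0]

```text
time: 10.0
position: [0.4448, -0.244, 0.1382]
tool_rot: [0.501, 2.89, -0.05]
ft_force: [-2.6, 5.3, -2.2]
grip_width: 0.454
```

```bash
python3 -c "
from h import *
rk()
snap('side','s8');snap('top','t8');snap('wrist','w8')
im=cv2.imread('pics/t8.png')[120:280,250:410];im2=cv2.imread('pics/s8.png')[60:220,130:290]
cv2.imwrite('pics/c8.png',cv2.resize(np.hstack([im,im2]),None,fx=2.5,fy=2.5,interpolation=cv2.INTER_CUBIC))
"
```

```text
t 10.0 rack x,y,z [-107.9   -0.4  138.2] tilt 12.1 ft rack [-4.3  4.1 -2.2] grip 0.454
```

View pics/c8.png

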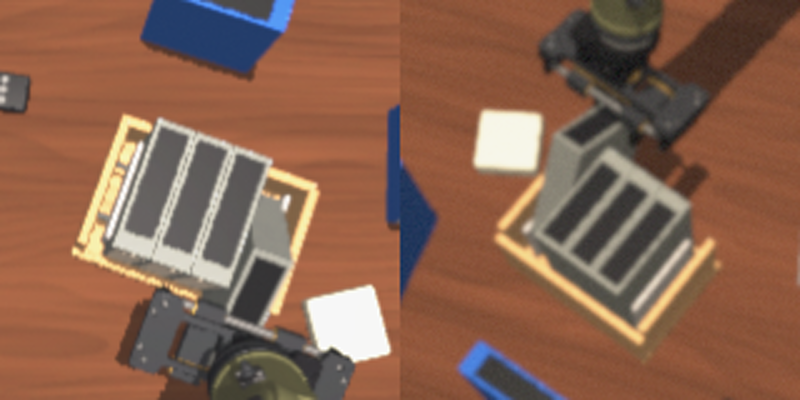

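View pics/w8.png

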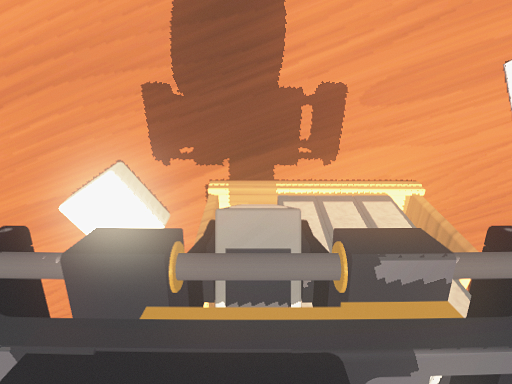

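```bash
cat >> h.py <<'E'
def prof(fn,col,rows,cam='wrist',yaw=RY,org=None):
    z=np.load(f'pics/{fn}.npz');P=cloud(cam,z['d'],{'tool_rot':z['r'],'position':z['p']})
    yw=np.radians(yaw);x=np.array([np.cos(yw),np.sin(yw)]);y=np.array([-np.sin(yw),np.cos(yw)])
    o=RC if org is None else np.array(org)
    Q=np.stack([(P[...,:2]-o)@x,(P[...,:2]-o)@y,P[...,2]],-1)*1000
    for r in rows: print(r,np.round(Q[r,col],1))
    return P,Q
E
python3 -c "
from h import *
prof('w8',258,(200,206,208,212,218,225,235,245))
prof('w8',230,(200,206,208,212,218,225,235,245))
"
```

```text
200 [-59.7   0.3   9.8]
206 [-134.7   -0.4  147.2]
208 [-144.5   -0.5  165.4]
212 [-142.4   -0.5  165.5]
218 [-140.4   -0.5  167.6]
225 [-138.    -0.5  169.8]
235 [-134.4   -0.5  172.6]
245 [-130.    -0.5  174.3]
200 [-59.8 -29.6  10.2]
206 [-135.5  -15.2  148.7]
208 [-144.5  -13.5  165.5]
212 [-142.5  -13.6  165.7]
218 [-140.5  -13.5  167.7]
225 [-137.8  -13.4  169.5]
235 [-134.2  -13.4  172.4]
245 [-129.8  -13.4  174.1]
```

move_arm:
  jaw: [255, 255, 255, 255, 255]
  slide:
    - [0.6, 0, -1.2]
    - [1, 0, -1.5]
    - [1, 0, -1.5]
    - [1, 0, -1.5]
    - [1, 0, -1.5]
  dr:
    - [0, 0, 0]
    - [0, 0, 0]
    - [0, 1, 0]
    - [0, 2, 0]
    - [0, 2, 0]

```text
time: 10.65
position: [0.3898, -0.2261, 0.2013]
tool_rot: [0.516, 2.971, -0.033]
ft_force: [0.2, -0.7, -2.1]
grip_width: 0.455
```

```bash
python3 -c "
from h import *
rk();s=get_state();print(s['torque'],s['joint_positions'])"
```

```text
t 10.65 rack x,y,z [-165.7   -2.3  201.3] tilt 7.3 ft rack [ 0.4 -0.6 -2.1] grip 0.455
[ 0.12206369  0.38690584 -0.01443053] [ 0.23861401 -0.20812671  0.2131614   2.05045748  0.03274104  1.16735633
  1.66570915]
```

```bash
python3 -c "
from m import *
path([('a',rw(-190,0,225),RY,-3),('b',rw(-200,0,240),RY,-12),('c',rw(-205,0,240),RY,-18.3),('d',rw(-205,80,240),-35,-18.3),('e',rw(-205,160,230),-50,-18.3),('f',[.45,.03,.22],-65,-18.3),('g',boxtcp((.4654,.0812),-79,22,112,.08),-79,-18.3)],q0)
for w in [rw(-190,0,225),rw(-205,0,240),rw(-205,80,240),rw(-205,160,230),[.45,.03,.22],boxtcp((.4654,.0812),-79,22,112,.08)]: print(np.round(w,3))
plan(rw(-205,0,240),RY,-18.3)
"
```

```text
a 0.0 0.0 [ 0.23 -0.11  0.21  1.92  0.03  1.39  1.66]
b 0.0 0.0 [ 0.23 -0.    0.22  1.81  0.02  1.55  1.67]
c 0.0 0.0 [0.23 0.08 0.23 1.74 0.02 1.64 1.68]
d 0.0 0.0 [ 0.17  0.06  0.19  1.76 -0.09  1.63  1.33]
e 0.0 0.0 [ 0.12  0.04  0.14  1.81 -0.19  1.56  0.99]
f 0.0 0.0 [ 0.04  0.04  0.07  1.83 -0.28  1.45  0.61]
g 0.0 0.0 [-0.04 -0.   -0.02  1.93 -0.33  1.27  0.23]
[ 0.368 -0.216  0.225]
[ 0.354 -0.211  0.24 ]
[ 0.381 -0.135  0.24 ]
[ 0.408 -0.06   0.23 ]
[0.45 0.03 0.22]
[0.457 0.126 0.192]
t 10.65 pos [ 0.3898 -0.2261  0.2013] slide cm [ 3.4   0.24 -4.34] len 5.5 dr [-1.000e-02  2.564e+01  1.800e-01] ft [ 0.2 -0.7 -2.1] grip 0.455
```

move_arm:
  jaw: [255, 255, 255, 255, 255]
  slide:
    - [0.7, 0, -0.8]
    - [0.7, 0, -0.8]
    - [0.7, 0.1, -0.8]
    - [0.7, 0.1, -0.8]
    - [0.6, 0, -0.8]
  dr:
    - [0, 4.5, 0]
    - [0, 5, 0]
    - [0, 5, 0]
    - [0, 5, 0]
    - [0, 4.5, 0]

```text
time: 11.15
position: [0.3614, -0.214, 0.2419]
tool_rot: [-0.489, -2.812, -0.071]
ft_force: [0.0, -0.1, -4.3]
grip_width: 0.457
```

```bash
python3 -c "
from h import *
rk();plan(rw(-205,0,240),RY,-18.3)
snap('side','s9');snap('top','t9')
im=cv2.imread('pics/t9.png')[160:320,230:390];im2=cv2.imread('pics/s9.png')[40:200,150:310]
cv2.imwrite('pics/c9.png',cv2.resize(np.hstack([im,im2]),None,fx=2.5,fy=2.5,interpolation=cv2.INTER_CUBIC))
"
```

```text
t 11.15 rack x,y,z [-196.6   -0.6  241.9] tilt -16.7 ft rack [ 0.1 -0.1 -4.3] grip 0.457
t 11.15 pos [ 0.3614 -0.214   0.2419] slide cm [0.75 0.06 0.42] len 0.9 dr [-0.07  1.63  0.16] ft [ 0.  -0.1 -4.3] grip 0.457
```

View pics/c9.png

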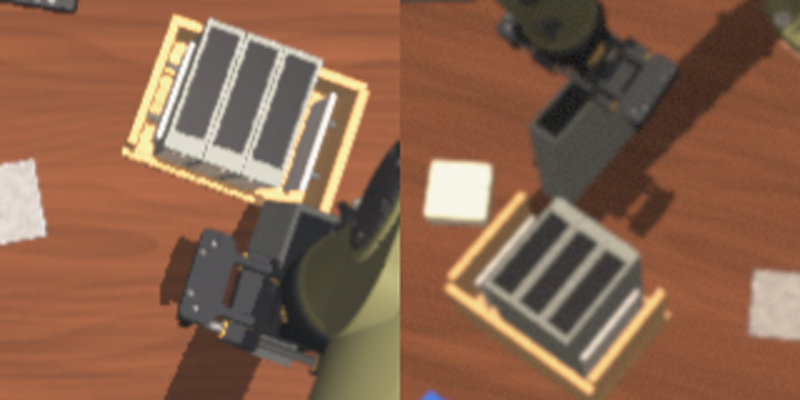

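```bash
cat >> h.py <<'E'
def top_plane(fn,cam,zlo,zhi,xr,yr,yaw):
    z=np.load(f'pics/{fn}.npz');P=cloud(cam,z['d'],{'tool_rot':z['r'],'position':z['p']})
    m=(z['d']>0)&(P[...,2]>zlo)&(P[...,2]<zhi)&(P[...,0]>xr[0])&(P[...,0]<xr[1])&(P[...,1]>yr[0])&(P[...,1]<yr[1])
    n,l,st,_=cv2.connectedComponentsWithStats(m.astype(np.uint8),connectivity=4)
    i=1+np.argmax(st[1:,4]);q=P[l==i]
    A=np.c_[q[:,:2],np.ones(len(q))]
    w=np.ones(len(q),bool)
    for _ in range(6):
        c=np.linalg.lstsq(A[w],q[w,2],rcond=None)[0];e=abs(A@c-q[:,2]);w=e<max(.003,np.median(e)*2)
    yw=np.radians(yaw);x=np.array([np.cos(yw),np.sin(yw)]);y=np.array([-np.sin(yw),np.cos(yw)])
    print(cam,'n',len(q),w.sum(),'px',st[i][:4],'slope along x deg',np.round(np.degrees(np.arctan(c[:2]@x)),1),'along y',np.round(np.degrees(np.arctan(c[:2]@y)),1),'centre',np.round(np.median(q[w],0),3))
    return q[w]
E
python3 -c "
from h import *
top_plane('s9','side',.25,.31,(.36,.55),(-.32,-.16),RY)
snap('wrist','w9')
"
```

```text
side n 532 356 px [201  71  32  33] slope along x deg 0.5 along y 0.1 centre [ 0.437 -0.241  0.286]
```

View pics/w9.png

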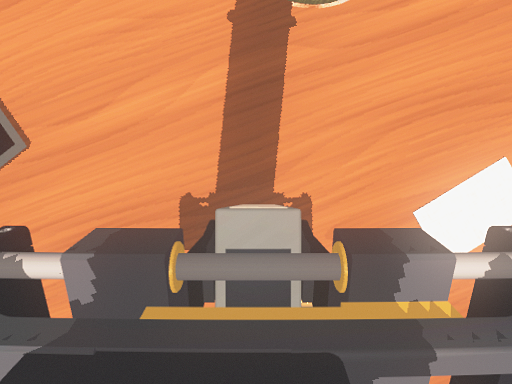

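```bash
python3 -c "
from h import *
prof('w9',258,(204,206,207,208,210,215,225,245))
prof('w9',225,(208,210,215,225,245))
rk();plan(rw(-205,0,240),RY,-17.2)
print(get_state()['position'])
"
```

```text
204 [-2.126e+02 -1.000e-01  1.582e+02]
206 [-2.147e+02 -2.000e-01  2.560e+02]
207 [-2.147e+02 -2.000e-01  2.677e+02]
208 [-2.149e+02 -2.000e-01  2.830e+02]
210 [-2.139e+02 -2.000e-01  2.817e+02]
215 [-2.117e+02 -2.000e-01  2.836e+02]
225 [-2.070e+02 -2.000e-01  2.827e+02]
245 [-1.979e+02 -2.000e-01  2.831e+02]
208 [-214.8  -15.6  281.6]
210 [-213.9  -15.4  283.3]
215 [-211.6  -15.3  283.5]
225 [-207.   -15.4  283.2]
245 [-197.8  -15.3  283.2]
t 11.3 rack x,y,z [-196.3   -0.3  240.6] tilt -16.6 ft rack [ 0.1 -0.  -3.7] grip 0.452
t 11.3 pos [ 0.3617 -0.2138  0.2406] slide cm [0.82 0.04 0.3 ] len 0.9 dr [-0.05  0.64  0.16] ft [ 0.1 -0.1 -3.7] grip 0.452
[ 0.36169942 -0.21378853  0.24056967]
```

```bash
cat >> h.py <<'E'
def rows(wps,s=None):
    """wps: list of (pos,yaw,tilt,n): interpolate and print rows"""
    s=s or get_state();M=R.from_rotvec(s['tool_rot']).as_matrix();p=np.array(s['position'])
    zt=M[:,2];
    yaw0=np.degrees(np.arctan2(-M[0,1],M[1,1]));yw=np.radians(yaw0);tilt0=np.degrees(np.arcsin(zt[:2]@[np.cos(yw),np.sin(yw)]))
    print('t',round(s['time'],2),'now',np.round(p,4),'yaw',round(yaw0,1),'tilt',round(tilt0,1))
    for pos,yaw,tilt,n in wps:
        p0=p.copy()
        for i in range(1,n+1):
            f=i/n;pn=p0+(np.array(pos)-p0)*f;Mn=toolpose(yaw0+(yaw-yaw0)*f,tilt0+(tilt-tilt0)*f)
            print(np.round(M.T@(pn-p)*100,1).tolist(),np.round(R.from_matrix(M.T@Mn).as_rotvec(degrees=True),1).tolist());p,M=pn,Mn
        yaw0,tilt0=yaw,tilt
        print('--')
E
python3 -c "
from m import *
g=boxtcp((.4654,.0812),-79,18.7,113.3,.003);print(g)
rows([(rw(-205,20,240),-23,-17.2,2),([.40,-.07,.23],-48,-17.2,5),([g[0]-.005,g[1]-.06,.20],-70,-17.2,4),([g[0],g[1],.16],-79,-17.2,3)])
"
```

```text
[np.float64(0.4560885210256246), np.float64(0.129103406552246), 0.1163]
t 11.3 now [ 0.3617 -0.2138  0.2406] yaw -19.7 tilt -16.6
[0.4, 1.0, 0.2] [-0.5, 0.3, 1.6]
[0.4, 1.0, 0.2] [-0.5, 0.3, 1.6]
--
[0.2, 2.5, 0.3] [-1.5, 0.0, 4.8]
[0.4, 2.5, 0.3] [-1.5, -0.0, 4.8]
[0.6, 2.5, 0.4] [-1.5, 0.0, 4.8]
[0.8, 2.4, 0.4] [-1.5, 0.0, 4.8]
[1.0, 2.3, 0.5] [-1.5, 0.0, 4.8]
--
[1.4, 3.3, 1.2] [-1.6, 0.0, 5.3]
[1.7, 3.1, 1.3] [-1.6, 0.0, 5.3]
[2.0, 2.9, 1.4] [-1.6, 0.0, 5.3]
[2.3, 2.6, 1.5] [-1.6, 0.0, 5.3]
--
[1.3, 0.8, 1.8] [-0.9, 0.0, 2.9]
[1.4, 0.7, 1.8] [-0.9, -0.0, 2.9]
[1.4, 0.6, 1.8] [-0.9, 0.0, 2.9]
--
```

move_arm:
  jaw: [255, 255, 255, 255, 255]
  slide:
    - [0.4, 1.0, 0.2]
    - [0.4, 1.0, 0.2]
    - [0.2, 2.5, 0.3]
    - [0.4, 2.5, 0.3]
    - [0.6, 2.5, 0.4]
  dr:
    - [-0.5, 0.3, 1.6]
    - [-0.5, 0.3, 1.6]
    - [-1.5, 0, 4.8]
    - [-1.5, 0, 4.8]
    - [-1.5, 0, 4.8]

```text
time: 11.8
position: [0.382, -0.1173, 0.2333]
tool_rot: [-0.939, -2.697, -0.145]
ft_force: [-0.2, 0.1, -4.2]
grip_width: 0.457
```

move_arm:
  jaw: [255, 255, 255, 255, 255]
  slide:
    - [0.8, 2.4, 0.4]
    - [1.0, 2.3, 0.5]
    - [1.4, 3.3, 1.2]
    - [1.7, 3.1, 1.3]
    - [2.0, 2.9, 1.4]
  dr:
    - [-1.5, 0, 4.8]
    - [-1.5, 0, 4.8]
    - [-1.6, 0, 5.3]
    - [-1.6, 0, 5.3]
    - [-1.6, 0, 5.3]

```text
time: 12.3
position: [0.4374, 0.0356, 0.2083]
tool_rot: [-1.55, -2.426, -0.237]
ft_force: [0.0, -0.1, -3.5]
grip_width: 0.459
```

```bash
python3 -c "
from m import *
g=boxtcp((.4654,.0812),-79,18.7,113.3,.003);print(get_state()['ft_force'],get_state()['grip_width'])
rows([([g[0],g[1],.17],-79,-17.2,4)])
"
```

```text
[ 0.04935453 -0.13668032 -3.48211406] 0.4590203129049918
t 12.3 now [0.4374 0.0356 0.2083] yaw -65.2 tilt -17.3
[1.6, 1.4, 1.5] [-1.0, -0.0, 3.3]
[1.6, 1.3, 1.5] [-1.0, -0.0, 3.3]
[1.7, 1.2, 1.5] [-1.0, -0.0, 3.3]
[1.8, 1.0, 1.6] [-1.0, -0.0, 3.3]
--
```

move_arm:
  jaw: [255, 255, 255, 255, 255]
  slide:
    - [1.6, 1.4, 1.5]
    - [1.6, 1.3, 1.5]
    - [1.7, 1.2, 1.5]
    - [1.8, 1.0, 1.6]
    - [0, 0, 0]
  dr:
    - [-1.0, 0, 3.3]
    - [-1, 0, 3.3]
    - [-1, 0, 3.3]
    - [-1, 0, 3.3]
    - [0, 0, 0]

```text
time: 12.8
position: [0.453, 0.1323, 0.1692]
tool_rot: [-1.829, -2.24, -0.276]
ft_force: [-0.5, 1.2, -3.5]
grip_width: 0.457
```

move_arm:
  jaw: [255, 255]
  slide:
    - [0, 0, 0]
    - [0, 0, 0]
  dr:
    - [0, 0, 0]
    - [0, 0, 0]

```text
time: 13.0
position: [0.4549, 0.1282, 0.1705]
tool_rot: [-1.835, -2.238, -0.277]
ft_force: [0.3, 0.4, -3.1]
grip_width: 0.458
```

```bash
python3 -c "
from m import *
snap('top','t10');snap('side','s10');snap('wrist','w10')
g=boxtcp((.4654,.0812),-79,18.7,113.3,.003)
rows([([g[0],g[1],g[2]],-79,-17.2,3)])
top_plane('s10','side',.19,.24,(.41,.53),(-.02,.16),-79)
top_plane('t10','top',.19,.24,(.41,.53),(-.02,.16),-79)
im=cv2.imread('pics/t10.png')[160:320,130:290];im2=cv2.imread('pics/s10.png')[90:250,220:380]
cv2.imwrite('pics/c10.png',cv2.resize(np.hstack([im,im2]),None,fx=2.5,fy=2.5,interpolation=cv2.INTER_CUBIC))
"
```

```text
t 13.15 now [0.4549 0.1286 0.1704] yaw -78.7 tilt -17.4
[-0.5, 0.0, 1.7] [-0.2, -0.1, 0.0]
[-0.5, 0.0, 1.7] [-0.0, -0.1, 0.1]
[-0.5, 0.0, 1.7] [-0.0, -0.1, 0.1]
--
side n 355 265 px [298 127  24  19] slope along x deg -1.2 along y -0.4 centre [0.471 0.042 0.214]
top n 2 2 px [179 248   1   2] slope along x deg 43.4 along y 53.2 centre [0.455 0.148 0.216]
```

View pics/c10.png

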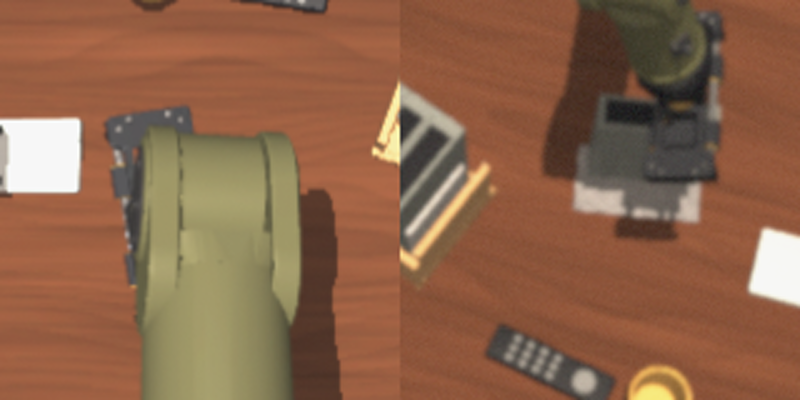

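View pics/w10.png

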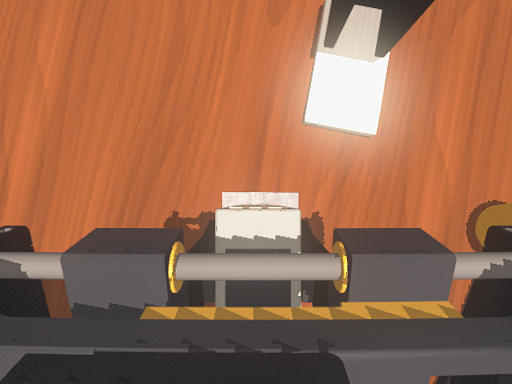

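move_arm:
  jaw: [255, 255, 255, 255, 255]
  slide:
    - [-0.5, 0, 1.6]
    - [-0.5, 0, 1.6]
    - [-0.4, 0, 1.2]
    - [0, 0, 0]
    - [0, 0, 0]
  dr:
    - [0, 0, 0]
    - [0, 0, 0]
    - [0, 0, 0]
    - [0, 0, 0]
    - [0, 0, 0]

```text
time: 13.65
position: [0.4543, 0.1292, 0.124]
tool_rot: [-1.832, -2.236, -0.275]
ft_force: [-0.4, 0.1, -2.4]
grip_width: 0.457
```

```bash
python3 -c "
from m import *
g=boxtcp((.4654,.0812),-79,18.7,113.3,.003)
rows([([g[0],g[1],g[2]],-79,-17.2,1)]);print(g)
"
```

```text
t 13.65 now [0.4543 0.1292 0.124 ] yaw -78.6 tilt -17.4
[-0.3, 0.2, 0.7] [-0.4, -0.2, 0.3]
--
[np.float64(0.4560885210256246), np.float64(0.129103406552246), 0.1163]
```

move_arm:
  jaw: [255, 255, 255]
  slide:
    - [-0.1, 0.1, 0.3]
    - [-0.1, 0, 0.2]
    - [0, 0, 0]
  dr:
    - [0, 0, 0]
    - [0, 0, 0]
    - [0, 0, 0]

```text
time: 13.95
position: [0.4552, 0.1291, 0.1184]
tool_rot: [-1.832, -2.237, -0.275]
ft_force: [0.5, -0.0, -3.2]
grip_width: 0.455
```

move_arm:
  jaw: [255, 255]
  slide:
    - [0, 0, 0.2]
    - [0, 0, 0]
  dr:
    - [0, 0, 0]
    - [0, 0, 0]

```text
time: 14.15
position: [0.4555, 0.1296, 0.1173]
tool_rot: [-1.832, -2.237, -0.276]
ft_force: [-2.0, -1.6, 3.1]
grip_width: 0.454
```

move_arm:
  jaw: [120, 110, 90, 60, 30]
  slide:
    - [0, 0, 0]
    - [0, 0, 0]
    - [0, 0, 0]
    - [0, 0, 0]
    - [0, 0, 0]
  dr:
    - [0, 0, 0]
    - [0, 0, 0]
    - [0, 0, 0]
    - [0, 0, 0]
    - [0, 0, 0]

```text
time: 14.65
position: [0.455, 0.1298, 0.1164]
tool_rot: [-1.832, -2.237, -0.275]
ft_force: [0.7, 0.3, 0.0]
grip_width: 0.744
```

move_arm:
  jaw: [0, 0, 0, 0]
  slide:
    - [0, 0, 0]
    - [0, 0, 0]
    - [0, 0, 0]
    - [0, 0, 0]
  dr:
    - [0, 0, 0]
    - [0, 0, 0]
    - [0, 0, 0]
    - [0, 0, 0]

```text
time: 15.05
position: [0.455, 0.1297, 0.1165]
tool_rot: [-1.832, -2.237, -0.275]
ft_force: [-0.1, -0.3, -0.4]
grip_width: 0.991
```

```bash
python3 -c "
from m import *
snap('side','s11');snap('wrist','w11')
print(get_state()['grip_width'])
rows([([.45,.10,.22],-79,-17.2,1)])
top_plane('s11','side',.145,.17,(.41,.53),(-.02,.16),-79)
im2=cv2.imread('pics/s11.png')[90:250,220:380]
cv2.imwrite('pics/c11.png',cv2.resize(np.hstack([im2]),None,fx=2.5,fy=2.5,interpolation=cv2.INTER_CUBIC))
"
```

```text
0.9958887974726843
t 15.15 now [0.455  0.1297 0.1164] yaw -78.6 tilt -17.4
[0.4, -1.1, -10.7] [-0.4, -0.2, 0.3]
--
side n 326 249 px [297 135  23  17] slope along x deg 0.4 along y 1.0 centre [0.471 0.044 0.161]
```

View pics/c11.png

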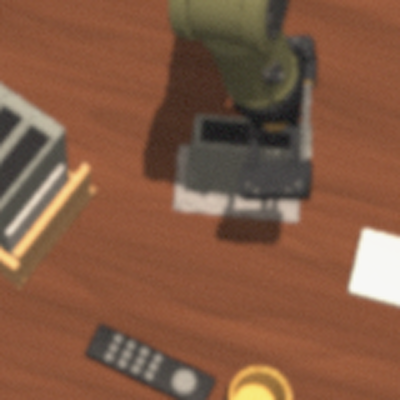

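View pics/w11.png

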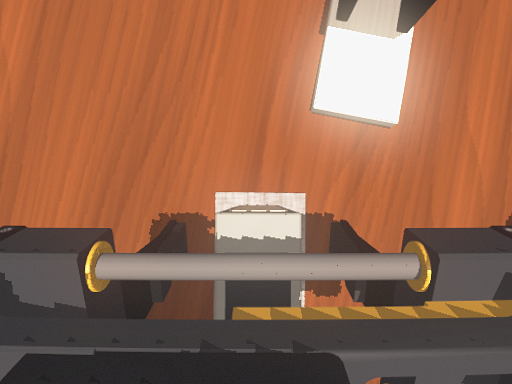

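move_arm:
  jaw: [0, 0, 0, 0, 0]
  slide:
    - [0, 0, -1]
    - [0, 0, -2]
    - [0, 0, -3]
    - [0, 0, -4]
    - [0, 0, -4]
  dr:
    - [0, 0, 0]
    - [0, 0, 0]
    - [0, 0, 0]
    - [0, 0, 0]
    - [0, 0, 0]

```text
time: 15.65
position: [0.4637, 0.0882, 0.252]
tool_rot: [-1.832, -2.237, -0.275]
ft_force: [0.6, 0.5, -0.6]
grip_width: 1.002
```

```bash
python3 -c "
from m import *
path([('v',[.47,-.03,.28],-79,0),('v2',[.47,-.06,.28],-79,0)],np.array(get_state()['joint_positions']))
rows([([.48,-.05,.28],-79,0,4)])
"
```

```text
v 0.0 0.0 [ 0.02 -0.08 -0.01  1.78 -0.    1.44  0.2 ]
v2 0.0 0.0 [ 0.04 -0.07  0.03  1.77  0.    1.44  0.26]
t 15.65 now [0.4637 0.0882 0.252 ] yaw -78.6 tilt -17.4
[-3.1, -0.3, -1.7] [-0.3, -4.3, 0.0]
[-3.2, -0.3, -1.5] [-0.0, -4.3, 0.1]
[-3.3, -0.3, -1.2] [-0.0, -4.3, 0.1]
[-3.4, -0.3, -1.0] [-0.0, -4.3, 0.1]
--
```

move_arm:
  jaw: [0, 0, 0, 0, 0]
  slide:
    - [-3.1, -0.3, -1.7]
    - [-3.2, -0.3, -1.5]
    - [-3.3, -0.3, -1.2]
    - [-3.4, -0.3, -1.0]
    - [0, 0, 0]
  dr:
    - [-0.3, -4.3, 0]
    - [0, -4.3, 0]
    - [0, -4.3, 0]
    - [0, -4.3, 0]
    - [0, 0, 0]

```text
time: 16.15
position: [0.48, -0.0522, 0.2807]
tool_rot: [1.994, 2.425, 0.004]
ft_force: [1.1, 0.3, -0.7]
grip_width: 1.003
```

move_arm:
  jaw: [0, 0]
  slide:
    - [0, 0, 0]
    - [0, 0, 0]
  dr:
    - [0, 0, 0]
    - [0, 0, 0]

```text
time: 16.35
position: [0.4792, -0.0482, 0.2784]
tool_rot: [-1.988, -2.428, -0.005]
ft_force: [0.1, -0.2, -0.5]
grip_width: 0.998
```

```bash
python3 -c "
from m import *
from meas import rect
snap('wrist','w12')
z=np.load('pics/w12.npz');P=cloud('wrist',z['d'],{'tool_rot':z['r'],'position':z['p']});Z=P[...,2];d=z['d']
m=(d>0)&(Z>.15)&(Z<.168);n,l,st,_=cv2.connectedComponentsWithStats(m.astype(np.uint8));print(st[1:][st[1:,4]>200])
i=1+np.argmax(st[1:,4]);rect(P[l==i],'box')
rows([([.48,-.05,.28],-79,0,1)])
snap('top','t12');snap('side','s12')
P=cloud('top',np.load('pics/t12.npz')['d'],None);
for n in ('top','side'):
  z=np.load(f'pics/{n[0]}12.npz');P=cloud(n,z['d'],None);Z=P[...,2]
  m=(z['d']>0)&(Z>.145)&(Z<.172)&(abs(P[...,0]-.465)<.08)&(abs(P[...,1]-.08)<.1);nn,l,st,_=cv2.connectedComponentsWithStats(m.astype(np.uint8))
  i=1+np.argmax(st[1:,4]);rect(P[l==i],n)
"
```

```text
[[ 248    0   47  124 5536]
 [ 257  280   26   27  201]
 [ 313  280   51   26  282]]
box n 5536 c [467.8  65.2] wh 103.8 40.3 long axis deg -78.9 z 159.7
t 16.4 now [ 0.4791 -0.0482  0.2782] yaw -78.6 tilt -0.3
[-0.2, 0.1, -0.2] [-0.0, -0.3, 0.4]
--
top n 551 c [461.6 104.4] wh 90.0 40.0 long axis deg -78.7 z 159.8
side n 670 c [464.4  78.5] wh 134.7 44.0 long axis deg -78.2 z 159.8
```

View pics/w12.png

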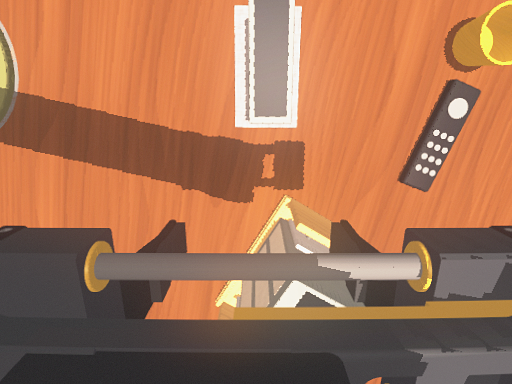

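View pics/s12.png

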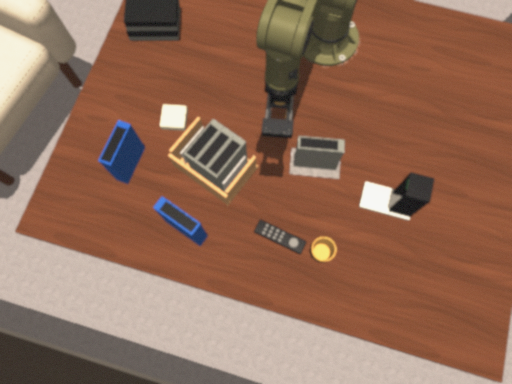

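```bash
python3 -c "
from m import *
rows([([.4721,.0432,.26],-78.8,0,3),([.4721,.0432,.107],-78.8,0,4)])
"
```

```text
t 16.5 now [ 0.4792 -0.0485  0.2782] yaw -78.6 tilt -0.2
[3.0, 0.4, 0.6] [-0.0, -0.1, 0.1]
[3.0, 0.4, 0.6] [-0.0, -0.1, 0.1]
[3.0, 0.4, 0.6] [-0.0, -0.1, 0.1]
--
[0.0, 0.0, 3.8] [0.0, 0.0, 0.0]
[0.0, 0.0, 3.8] [0.0, 0.0, 0.0]
[0.0, 0.0, 3.8] [0.0, 0.0, 0.0]
[0.0, 0.0, 3.8] [0.0, 0.0, 0.0]
--
```

move_arm:
  jaw: [0, 0, 0, 0, 0]
  slide:
    - [3, 0.4, 0.6]
    - [3, 0.4, 0.6]
    - [3, 0.4, 0.6]
    - [0, 0, 0]
    - [0, 0, 0]
  dr:
    - [0, 0, 0.1]
    - [0, 0, 0.1]
    - [0, 0, 0.1]
    - [0, 0, 0]
    - [0, 0, 0]

```text
time: 17.0
position: [0.4733, 0.0421, 0.2605]
tool_rot: [-1.993, -2.425, -0.003]
ft_force: [0.6, -0.2, 0.4]
grip_width: 1.0
```

move_arm:
  jaw: [0, 0]
  slide:
    - [0, 0, 0]
    - [0, 0, 0]
  dr:
    - [0, 0, 0]
    - [0, 0, 0]

```text
time: 17.2
position: [0.4738, 0.0404, 0.261]
tool_rot: [-1.999, -2.421, -0.004]
ft_force: [0.0, 0.9, 0.3]
grip_width: 1.0
```

```bash
python3 -c "
from m import *
from meas import rect
snap('wrist','w13')
z=np.load('pics/w13.npz');P=cloud('wrist',z['d'],{'tool_rot':z['r'],'position':z['p']});Z=P[...,2];d=z['d']
m=(d>0)&(Z>.15)&(Z<.168);n,l,st,_=cv2.connectedComponentsWithStats(m.astype(np.uint8));
i=1+np.argmax(st[1:,4]);rect(P[l==i],'box');print(st[i])
rows([([.4721,.0432,.107],-78.8,0,4)])
for a in [('hood',.185,.2),('plate',.01,.02)]:
  m=(d>0)&(Z>a[1])&(Z<a[2])&(P[...,1]>.2);
  if m.sum()<50: continue
  n,l,st,_=cv2.connectedComponentsWithStats(m.astype(np.uint8));i=1+np.argmax(st[1:,4]);rect(P[l==i],a[0]);print(st[i])
"
```

```text
box n 6604 c [464.7  80.2] wh 134.2 40.2 long axis deg -78.8 z 159.6
[ 232   68   48  150 6604]
t 17.25 now [0.4738 0.0404 0.261 ] yaw -79.1 tilt -0.2
[0.1, -0.0, 3.8] [0.0, -0.0, -0.1]
[0.1, -0.0, 3.8] [0.0, -0.0, -0.1]
[0.1, -0.0, 3.8] [0.0, -0.0, -0.1]
[0.1, -0.0, 3.8] [0.0, -0.0, -0.1]
--
plate n 771 c [527.1 252.2] wh 84.1 18.2 long axis deg 9.5 z 15.2
[298   0  69  18 771]
```

View pics/w13.png

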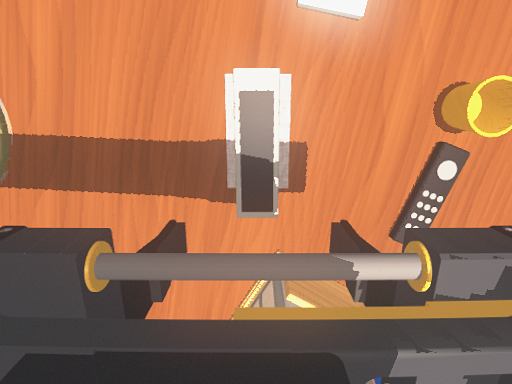

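move_arm:
  jaw: [0, 0, 0, 0, 0]
  slide:
    - [0.1, -0.1, 3]
    - [0.1, 0, 4]
    - [0.1, 0, 4]
    - [0.1, 0, 3]
    - [0, 0, 1.4]
  dr:
    - [0, 0, 0]
    - [0, 0, 0]
    - [0, 0, 0]
    - [0, 0, 0]
    - [0, 0, 0]

```text
time: 17.75
position: [0.4699, 0.0449, 0.1038]
tool_rot: [-1.996, -2.419, 0.001]
ft_force: [0.5, 0.7, 0.6]
grip_width: 0.994
```

move_arm:
  jaw: [40, 80, 110, 130, 150]
  slide:
    - [0, 0, 0]
    - [0, 0, 0]
    - [0, 0, 0]
    - [0, 0, 0]
    - [0, 0, 0]
  dr:
    - [0, 0, 0]
    - [0, 0, 0]
    - [0, 0, 0]
    - [0, 0, 0]
    - [0, 0, 0]

```text
time: 18.25
position: [0.4725, 0.0458, 0.1078]
tool_rot: [-1.997, -2.424, -0.006]
ft_force: [0.1, 0.3, 0.2]
grip_width: 0.634
```

```bash
python3 -c "
from m import *
print(get_state()['grip_width'],get_state()['ft_force'])
rows([([.4721,.0432,.107],-78.8,0,1)])
"
```

```text
0.6337084026201312 [0.0880361  0.34699308 0.24939847]
t 18.25 now [0.4725 0.0458 0.1078] yaw -79.0 tilt -0.2
[-0.2, -0.1, 0.1] [0.1, -0.2, -0.2]
--
```

move_arm:
  jaw: [150, 160, 255, 255, 255]
  slide:
    - [-0.3, 0, 0]
    - [0, 0, 0]
    - [0, 0, 0]
    - [0, 0, 0]
    - [0, 0, 0]
  dr:
    - [0, 0, 0]
    - [0, 0, 0]
    - [0, 0, 0]
    - [0, 0, 0]
    - [0, 0, 0]
  force: 45

```text
time: 18.75
position: [0.4727, 0.0423, 0.1071]
tool_rot: [-1.997, -2.423, -0.004]
ft_force: [-0.5, -3.2, 2.5]
grip_width: 0.455
```

move_arm:
  jaw: [255, 255]
  slide:
    - [0, 0, 0]
    - [0, 0, 0]
  dr:
    - [0, 0, 0]
    - [0, 0, 0]

```text
time: 18.95
position: [0.4727, 0.0423, 0.1071]
tool_rot: [-1.997, -2.423, -0.004]
ft_force: [-0.6, -3.0, 4.5]
grip_width: 0.453
```

```bash
python3 -c "
from m import *
print(get_state()['grip_width'],get_state()['ft_force'])
rows([([.4721,.0432,.107],-78.8,0,1)])
snap('wrist','w14')
"
```

```text
0.4534476823360443 [-0.58099869 -2.95206702  4.48068856]
t 18.95 now [0.4727 0.0423 0.1071] yaw -79.0 tilt -0.2
[0.1, -0.0, 0.0] [0.0, -0.2, -0.2]
--
```

View pics/w14.png

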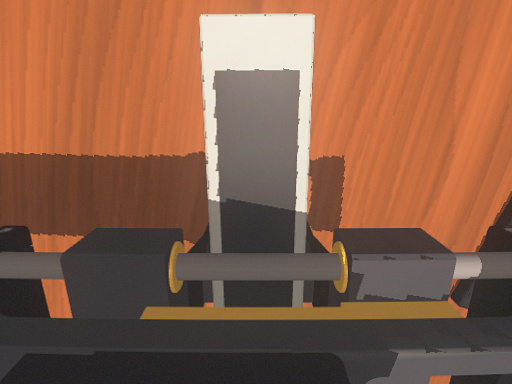

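```bash
python3 -c "
from m import *
rows([([.4727,.0423,.150],-79,0,2),([.5258,.0813,.15],-89.5,0,4)])
"
```

```text
t 19.0 now [0.4726 0.0423 0.1071] yaw -79.0 tilt -0.2
[0.0, 0.0, -2.1] [0.0, -0.1, 0.0]
[0.0, 0.0, -2.1] [-0.0, -0.1, 0.0]
--
[0.7, 1.5, 0.0] [0.0, 0.0, 2.6]
[0.8, 1.5, 0.0] [0.0, 0.0, 2.6]
[0.8, 1.4, 0.0] [0.0, 0.0, 2.6]
[0.9, 1.4, 0.0] [0.0, 0.0, 2.6]
--
```

move_arm:
  jaw: [255, 255, 255, 255, 255]
  slide:
    - [0, 0, -0.5]
    - [0, 0, -1]
    - [0, 0, -1.5]
    - [0, 0, -1.3]
    - [0, 0, 0]
  dr:
    - [0, 0, 0]
    - [0, 0, 0]
    - [0, 0, 0]
    - [0, 0, 0]
    - [0, 0, 0]

```text
time: 19.5
position: [0.4738, 0.0433, 0.1519]
tool_rot: [1.997, 2.425, 0.009]
ft_force: [1.2, 0.5, -3.1]
grip_width: 0.458
```

move_arm:
  jaw: [255, 255, 255, 255, 255]
  slide:
    - [0.7, 1.5, 0]
    - [0.8, 1.5, 0]
    - [0.8, 1.4, 0]
    - [0.9, 1.4, 0]
    - [0, 0, 0]
  dr:
    - [0, 0, 2.6]
    - [0, 0, 2.6]
    - [0, 0, 2.6]
    - [0, 0, 2.6]
    - [0, 0, 0]

```text
time: 20.0
position: [0.5269, 0.0836, 0.1493]
tool_rot: [-2.205, -2.233, -0.005]
ft_force: [0.1, 0.0, -3.3]
grip_width: 0.46
```

move_arm:
  jaw: [255, 255]
  slide:
    - [0, 0, 0]
    - [0, 0, 0]
  dr:
    - [0, 0, 0]
    - [0, 0, 0]

```text
time: 20.2
position: [0.5252, 0.081, 0.1495]
tool_rot: [-2.207, -2.232, -0.002]
ft_force: [-0.4, 0.0, -2.6]
grip_width: 0.455
```

```bash
python3 -c "
from m import *
from meas import rect
rows([([.5258,.0813,.15],-89.5,0,1)]);print(get_state()['ft_force'],get_state()['grip_width'])
snap('wrist','w15')
z=np.load('pics/w15.npz');P=cloud('wrist',z['d'],{'tool_rot':z['r'],'position':z['p']});Z=P[...,2];d=z['d']
for a in [('hood',.188,.2,.28),('plate',.008,.022,.2),('box',.17,.24,0)]:
  m=(d>0)&(Z>a[1])&(Z<a[2])&(P[...,1]>a[3]);
  if a[0]=='box': m&=P[...,1]<.2
  n,l,st,_=cv2.connectedComponentsWithStats(m.astype(np.uint8));i=1+np.argmax(st[1:,4]);rect(P[l==i],a[0]);print(st[i])
top_plane('w15','wrist',.17,.24,(.4,.65),(0.08,.2),-89.5)
"
```

```text
t 20.2 now [0.5252 0.081  0.1495] yaw -89.4 tilt -0.2
[0.0, 0.1, -0.1] [-0.1, -0.2, 0.1]
--
[-0.44324513  0.02723084 -2.59635715] 0.4553563921514905Traceback (most recent call last):
  File "<string>", line 10, in <module>
    n,l,st,_=cv2.connectedComponentsWithStats(m.astype(np.uint8));i=1+np.argmax(st[1:,4]);rect(P[l==i],a[0]);print(st[i])
                                                                      ~~~~~~~~~^^^^^^^^^^
    return _wrapfunc(a, 'argmax', axis=axis, out=out, **kwds)
    return bound(*args, **kwds)
ValueError: attempt to get argmax of an empty sequence
```

View pics/w15.png

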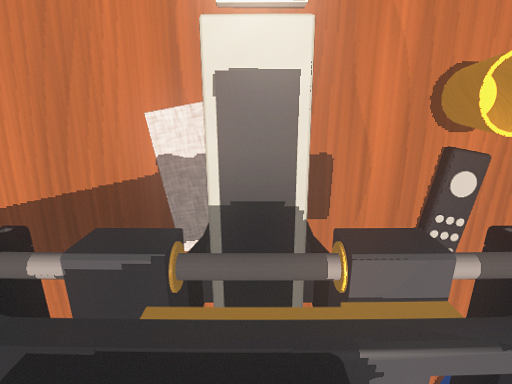

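move_arm:
  jaw: [255, 255, 255, 255, 255]
  slide:
    - [2, 0, 0]
    - [3, 0, 0]
    - [3, 0, 0]
    - [0, 0, 0]
    - [0, 0, 0]
  dr:
    - [0, 0, 0]
    - [0, 0, 0]
    - [0, 0, 0]
    - [0, 0, 0]
    - [0, 0, 0]

```text
time: 20.75
position: [0.5247, 0.1618, 0.1502]
tool_rot: [-2.206, -2.234, -0.003]
ft_force: [-0.0, -0.9, -2.2]
grip_width: 0.458
```

move_arm:
  jaw: [255, 255]
  slide:
    - [0, 0, 0]
    - [0, 0, 0]
  dr:
    - [0, 0, 0]
    - [0, 0, 0]

```text
time: 20.95
position: [0.5253, 0.16, 0.1502]
tool_rot: [-2.21, -2.23, -0.003]
ft_force: [-1.0, -0.0, -3.9]
grip_width: 0.456
```

```bash
python3 -c "
from m import *
from meas import rect
rows([([.5258,.1613,.15],-89.5,0,1)]);print(get_state()['ft_force'],get_state()['grip_width'])
snap('wrist','w16');snap('side','s16');snap('top','t16')
z=np.load('pics/w16.npz');P=cloud('wrist',z['d'],{'tool_rot':z['r'],'position':z['p']});Z=P[...,2];d=z['d']
for a in [('hood',.188,.2,.32,.5),('plate',.008,.022,.2,.5),('box',.17,.24,.1,.28)]:
  m=(d>0)&(Z>a[1])&(Z<a[2])&(P[...,1]>a[3])&(P[...,1]<a[4]);
  n,l,st,_=cv2.connectedComponentsWithStats(m.astype(np.uint8))
  if n<2: continue
  i=1+np.argmax(st[1:,4]);rect(P[l==i],a[0]);print(st[i])
top_plane('w16','wrist',.17,.24,(.4,.65),(0.16,.28),-89.5)
"
```

```text
t 20.95 now [0.5253 0.16   0.1502] yaw -89.5 tilt -0.2
[0.1, 0.0, 0.0] [-0.0, -0.2, 0.0]
--
[-1.02972812 -0.04478241 -3.90544431] 0.4561477502105785
plate n 1205 c [525.3 324.4] wh 83.1 11.4 long axis deg 0.8 z 15.4
[ 214    0   92   14 1205]
box n 39215 c [521.1 204.4] wh 124.2 95.6 long axis deg -63.4 z 202.9
[   68    13   378   294 39215]
wrist n 36960 26139 px [ 70  13 375 294] slope along x deg 0.2 along y -0.0 centre [0.524 0.227 0.203]
```

View pics/w16.png

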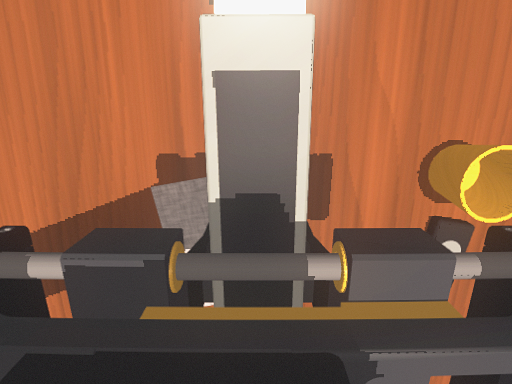

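```bash
python3 -c "
import cv2,numpy as np
im=cv2.imread('pics/t16.png')[160:280,50:210];im2=cv2.imread('pics/s16.png')[120:240,320:480]
cv2.imwrite('pics/c16.png',cv2.resize(np.hstack([im,im2]),None,fx=2.5,fy=2.5,interpolation=cv2.INTER_CUBIC))
"
```

```text
(no output)
```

View pics/c16.png

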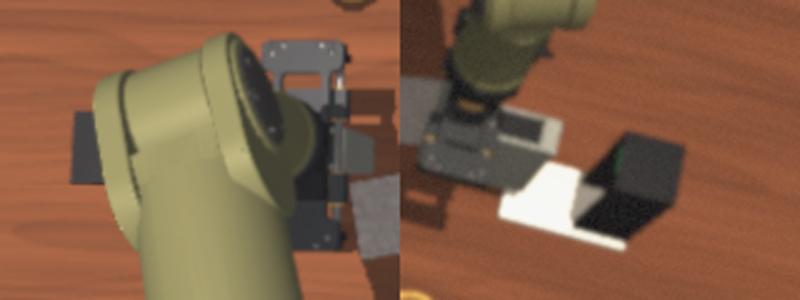

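```bash
python3 -c "
from m import *
z=np.load('pics/w16.npz');P=cloud('wrist',z['d'],{'tool_rot':z['r'],'position':z['p']});Z=P[...,2]
m=(Z>.195)&(Z<.215);m[200:]=0
L=[];Rr=[]
for r in range(22,190):
  c=np.where(m[r,190:330])[0]+190
  L.append(P[r,c[0]]);Rr.append(P[r,c[-1]])
L=np.array(L);Rr=np.array(Rr)
for n,A in (('L',L),('R',Rr)):
  k=np.polyfit(A[:,1],A[:,0],1);print(n,'x at y=.2:',np.polyval(k,.2)*1000,'yaw dev deg',np.degrees(np.arctan(k[0])))
print('spine y',[np.round(P[r,256],4) for r in (13,14,15,16,17)])
p=P[:14,214:306];print('plate edges',[np.round(P[4,c],4) for c in (211,212,213,214,215,216,304,305,306,307,308)])
for fn,n in (('top0','top'),('side0','side')):
  z=np.load(f'pics/{fn}.npz');Q=cloud(n,z['d'],None);
  k=(Q[...,2]>.187)&(Q[...,2]<.2)&(Q[...,1]>.3);q=Q[k]
  for s in (0,1):
    # edges of hood top in x as fn of y
    ys=np.arange(.345,.40,.005);e=[(np.min if s==0 else np.max)(q[abs(q[:,1]-y)<.003][:,0]) for y in ys];kk=np.polyfit(ys,e,1);print(n,s,np.round(np.polyval(kk,.37)*1000,1),np.degrees(np.arctan(kk[0])))
"
```

```text
L x at y=.2: 504.81523346436285 yaw dev deg -0.431969784337016
R x at y=.2: 544.1100625788779 yaw dev deg -0.40456373346688385
spine y [array([0.5237, 0.266 , 0.2018]), array([0.5237, 0.2656, 0.2023]), array([0.5237, 0.2654, 0.2018]), array([0.5237, 0.2653, 0.2012]), array([0.5237, 0.2644, 0.2032])]
plate edges [array([ 4.793e-01,  3.308e-01, -3.000e-04]), array([0.4805, 0.3303, 0.0013]), array([4.813e-01, 3.307e-01, 3.000e-04]), array([0.4843, 0.326 , 0.0156]), array([0.4851, 0.3261, 0.015 ]), array([0.4861, 0.3259, 0.0159]), array([0.5657, 0.3268, 0.015 ]), array([0.5664, 0.3264, 0.0163]), array([ 5.697e-01,  3.316e-01, -3.000e-04]), array([0.5705, 0.3313, 0.0007]), array([0.5716, 0.3315, 0.    ])]
top 0 488.9 -0.8363822424618959
top 1 560.1 -0.46931357296261583
side 0 488.0 -1.8359610779396263
side 1 560.8 1.9543521921972322
```

move_arm:
  jaw: [255, 255, 255, 255, 255]
  slide:
    - [0, 0.1, 1]
    - [0, 0.1, 1]
    - [0, 0, 0.7]
    - [0, 0, 0]
    - [0, 0, 0]
  dr:
    - [0, 0, -0.2]
    - [0, 0, 0]
    - [0, 0, 0]
    - [0, 0, 0]
    - [0, 0, 0]

```text
time: 21.6
position: [0.5269, 0.1618, 0.1227]
tool_rot: [-2.203, -2.236, -0.003]
ft_force: [-0.3, 1.0, -3.5]
grip_width: 0.459
```

```bash
python3 -c "
from m import *
rows([([.527,.1613,.1227],-89.4,0,1)]);print(get_state()['ft_force'],get_state()['grip_width'])
"
```

```text
t 21.6 now [0.5269 0.1618 0.1227] yaw -89.2 tilt -0.2
[-0.1, 0.0, 0.0] [-0.1, -0.2, 0.2]
--
[-0.32600135  0.98873081 -3.53777422] 0.45886351861426156
```

move_arm:
  jaw: [255, 255, 255, 255, 255]
  slide:
    - [2, 0, 0]
    - [2, 0, 0]
    - [1.8, 0, 0]
    - [0, 0, 0]
    - [0, 0, 0]
  dr:
    - [0, 0, 0]
    - [0, 0, 0]
    - [0, 0, 0]
    - [0, 0, 0]
    - [0, 0, 0]

```text
time: 22.1
position: [0.5265, 0.2198, 0.1237]
tool_rot: [-2.203, -2.237, -0.004]
ft_force: [0.1, -2.5, -3.4]
grip_width: 0.453
```

```bash
python3 -c "
from m import *
s=get_state();print(s['ft_force'],s['grip_width'],s['position'])
snap('wrist','w17');snap('side','s17')
z=np.load('pics/w17.npz');P=cloud('wrist',z['d'],{'tool_rot':z['r'],'position':z['p']});Z=P[...,2]
m=(Z>.165)&(Z<.185);m[200:]=0
L=[];Rr=[]
for r in range(26,190):
  c=np.where(m[r,190:330])[0]+190
  L.append(P[r,c[0]]);Rr.append(P[r,c[-1]])
L=np.array(L);Rr=np.array(Rr)
for n,A in (('L',L),('R',Rr)):
  k=np.polyfit(A[:,1],A[:,0],1);print(n,'x at y=.32:',np.polyval(k,.32)*1000,'yaw dev deg',np.degrees(np.arctan(k[0])))
im=cv2.imread('pics/w17.png');im2=cv2.imread('pics/s17.png')[120:240,320:480]
cv2.imwrite('pics/c17.png',cv2.resize(im2,None,fx=4,fy=4,interpolation=cv2.INTER_CUBIC))
print([np.round(P[r,256],3) for r in range(0,24,3)])
"
```

```text
[ 0.13384075 -2.53157031 -3.35652047] 0.4527213921542607 [0.52647937 0.21975333 0.12368273]
L x at y=.32: 504.8331210333592 yaw dev deg -0.7388691961163345
R x at y=.32: 544.1213511186842 yaw dev deg -0.8224987202233683
[array([0.523, 0.381, 0.014]), array([0.523, 0.379, 0.015]), array([0.523, 0.376, 0.016]), array([0.523, 0.374, 0.016]), array([0.523, 0.372, 0.016]), array([0.524, 0.325, 0.175]), array([0.524, 0.324, 0.177]), array([0.524, 0.323, 0.176])]
```

View pics/w17.png

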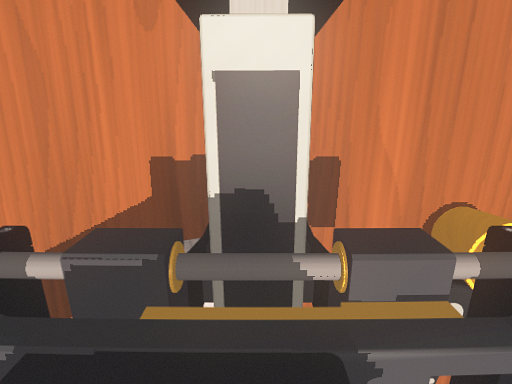

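View pics/c17.png

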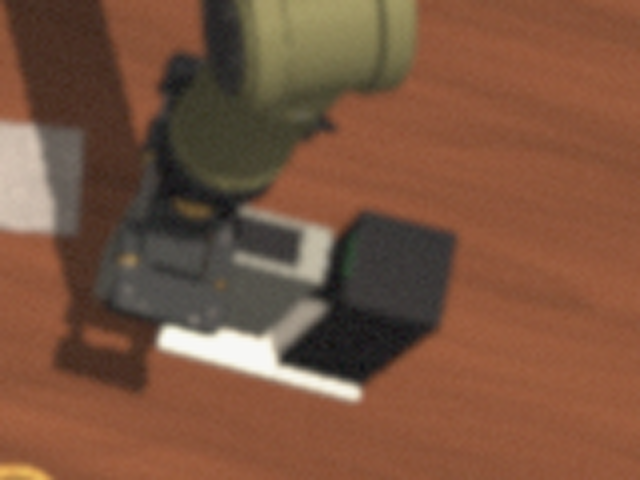

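```bash
python3 -c "
from m import *
z=np.load('pics/w17.npz');P=cloud('wrist',z['d'],{'tool_rot':z['r'],'position':z['p']});im=z['im']
for r in (4,10):
  c=np.where((abs(P[r,:,2]-.0155)<.005)&(P[r,:,1]>.3))[0];print(r,c[0],c[-1],np.round(P[r,c[0]],4),np.round(P[r,c[-1]],4))
  print([(c,*np.round(P[r,c],3)) for c in (178,185,195,205,215,225,230,288,292,300,310,320,330,340)])
"
```

```text
4 230 288 [0.5011 0.3776 0.0152] [0.5487 0.3775 0.0179]
[(178, np.float64(0.49), np.float64(0.338), np.float64(0.142)), (185, np.float64(0.493), np.float64(0.337), np.float64(0.146)), (195, np.float64(0.497), np.float64(0.338), np.float64(0.144)), (205, np.float64(0.501), np.float64(0.34), np.float64(0.138)), (215, np.float64(0.501), np.float64(0.35), np.float64(0.105)), (225, np.float64(0.501), np.float64(0.366), np.float64(0.053)), (230, np.float64(0.501), np.float64(0.378), np.float64(0.015)), (288, np.float64(0.549), np.float64(0.377), np.float64(0.018)), (292, np.float64(0.549), np.float64(0.368), np.float64(0.05)), (300, np.float64(0.549), np.float64(0.354), np.float64(0.094)), (310, np.float64(0.549), np.float64(0.342), np.float64(0.133)), (320, np.float64(0.551), np.float64(0.339), np.float64(0.144)), (330, np.float64(0.556), np.float64(0.338), np.float64(0.145)), (340, np.float64(0.595), np.float64(0.384), np.float64(0.001))]
10 230 288 [0.501  0.3734 0.0143] [0.5487 0.3724 0.0201]
[(178, np.float64(0.454), np.float64(0.377), np.float64(0.0)), (185, np.float64(0.491), np.float64(0.338), np.float64(0.137)), (195, np.float64(0.496), np.float64(0.338), np.float64(0.136)), (205, np.float64(0.5), np.float64(0.338), np.float64(0.136)), (215, np.float64(0.501), np.float64(0.346), np.float64(0.108)), (225, np.float64(0.501), np.float64(0.362), np.float64(0.052)), (230, np.float64(0.501), np.float64(0.373), np.float64(0.014)), (288, np.float64(0.549), np.float64(0.372), np.float64(0.02)), (292, np.float64(0.549), np.float64(0.364), np.float64(0.05)), (300, np.float64(0.549), np.float64(0.35), np.float64(0.096)), (310, np.float64(0.549), np.float64(0.34), np.float64(0.132)), (320, np.float64(0.553), np.float64(0.338), np.float64(0.137)), (330, np.float64(0.557), np.float64(0.338), np.float64(0.138)), (340, np.float64(0.596), np.float64(0.379), np.float64(0.001))]
```

move_arm:
  jaw: [255, 255, 255, 255, 255]
  slide:
    - [0.8, 0.1, 0]
    - [1.5, 0, 0]
    - [1.5, 0, 0]
    - [1.5, 0, 0]
    - [0.8, 0, 0]
  dr:
    - [0, 0, 0.3]
    - [0, 0, 0]
    - [0, 0, 0]
    - [0, 0, 0]
    - [0, 0, 0]

```text
time: 22.7
position: [0.526, 0.2841, 0.1236]
tool_rot: [-2.205, -2.232, -0.005]
ft_force: [-0.3, -0.0, -3.2]
grip_width: 0.456
```

move_arm:
  jaw: [255]
  slide:
    - [0, 0, 0]
  dr:
    - [0, 0, 0]

```text
time: 22.8
position: [0.526, 0.2834, 0.1235]
tool_rot: [-2.205, -2.233, -0.004]
ft_force: [-0.9, -0.3, -3.2]
grip_width: 0.457
```

```bash
python3 -c "
from m import *
s=get_state();print(s['ft_force'],s['grip_width'],s['position'])
snap('wrist','w18')
"
```

```text
[-0.86108126 -0.27078293 -3.24179582] 0.4572606858321831 [0.52595887 0.2833593  0.12353108]
```

View pics/w18.png

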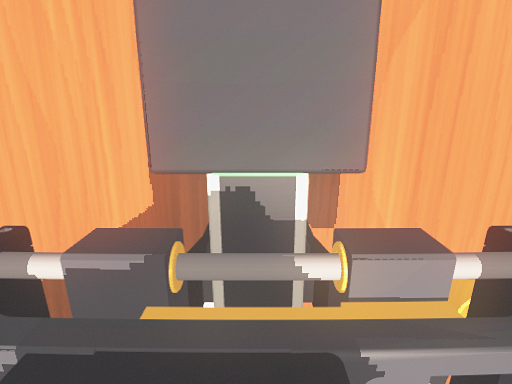

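move_arm:
  jaw: [255, 255, 255]
  slide:
    - [0.2, 0, 0]
    - [0.2, 0, 0]
    - [0, 0, 0]
  dr:
    - [0, 0, 0]
    - [0, 0, 0]
    - [0, 0, 0]

```text
time: 23.15
position: [0.5268, 0.2846, 0.1237]
tool_rot: [-2.21, -2.229, -0.004]
ft_force: [0.8, 0.0, -3.0]
grip_width: 0.458
```

move_arm:
  jaw: [255, 255]
  slide:
    - [0.15, 0, 0]
    - [0, 0, 0]
  dr:
    - [0, 0, 0]
    - [0, 0, 0]

```text
time: 23.35
position: [0.5267, 0.2863, 0.1237]
tool_rot: [-2.209, -2.23, -0.004]
ft_force: [0.0, 0.0, -2.8]
grip_width: 0.458
```

move_arm:
  jaw: [255, 255, 255]
  slide:
    - [0.15, 0, 0]
    - [0.15, 0, 0]
    - [0, 0, 0]
  dr:
    - [0, 0, 0]
    - [0, 0, 0]
    - [0, 0, 0]

```text
time: 23.65
position: [0.5268, 0.2889, 0.1236]
tool_rot: [-2.21, -2.23, -0.003]
ft_force: [0.7, -1.3, -3.4]
grip_width: 0.456
```

move_arm:
  jaw: [255, 255, 255]
  slide:
    - [0.15, 0, 0]
    - [0.1, 0, 0]
    - [0, 0, 0]
  dr:
    - [0, 0, 0]
    - [0, 0, 0]
    - [0, 0, 0]

```text
time: 23.95
position: [0.5268, 0.2889, 0.1237]
tool_rot: [-2.212, -2.23, 0.002]
ft_force: [-2.1, -6.9, -0.6]
grip_width: 0.457
```

move_arm:
  jaw: [255, 255, 255, 255]
  slide:
    - [-0.2, 0, 0]
    - [0, 0, 0.2]
    - [0, 0, 0.15]
    - [0, 0, 0]
  dr:
    - [0, 0, 0]
    - [0, 0, 0]
    - [0, 0, 0]
    - [0, 0, 0]

```text
time: 24.35
position: [0.527, 0.289, 0.12]
tool_rot: [-2.211, -2.23, -0.003]
ft_force: [0.0, -4.5, -2.0]
grip_width: 0.454
```

move_arm:
  jaw: [255, 255]
  slide:
    - [0, 0, 0.1]
    - [0, 0, 0]
  dr:
    - [0, 0, 0]
    - [0, 0, 0]

```text
time: 24.55
position: [0.5271, 0.289, 0.1192]
tool_rot: [-2.211, -2.23, -0.003]
ft_force: [1.0, -5.6, -1.9]
grip_width: 0.458
```

move_arm:
  jaw: [255, 255]
  slide:
    - [0, 0, 0.1]
    - [0, 0, 0]
  dr:
    - [0, 0, 0]
    - [0, 0, 0]

```text
time: 24.75
position: [0.5271, 0.289, 0.1192]
tool_rot: [-2.211, -2.23, -0.003]
ft_force: [-1.8, -6.8, 3.3]
grip_width: 0.455
```

move_arm:
  jaw: [255, 255]
  slide:
    - [0, 0, 0.1]
    - [0, 0, 0]
  dr:
    - [0, 0, 0]
    - [0, 0, 0]

```text
time: 24.95
position: [0.5271, 0.289, 0.1191]
tool_rot: [-2.211, -2.23, -0.003]
ft_force: [-2.9, -7.5, 8.0]
grip_width: 0.46
```

move_arm:
  jaw: [130, 115, 100, 60, 30]
  slide:
    - [0, 0, -0.1]
    - [0, 0, 0]
    - [0, 0, 0]
    - [0, 0, 0]
    - [0, 0, 0]
  dr:
    - [0, 0, 0]
    - [0, 0, 0]
    - [0, 0, 0]
    - [0, 0, 0]
    - [0, 0, 0]

```text
time: 25.45
position: [0.5265, 0.2903, 0.1181]
tool_rot: [-2.209, -2.23, -0.004]
ft_force: [-0.2, 0.2, -0.4]
grip_width: 0.71
```

move_arm:
  jaw: [0, 0, 0, 0]
  slide:
    - [0, 0, 0]
    - [0, 0, 0]
    - [0, 0, 0]
    - [0, 0, 0]
  dr:
    - [0, 0, 0]
    - [0, 0, 0]
    - [0, 0, 0]
    - [0, 0, 0]

```text
time: 25.85
position: [0.5267, 0.2898, 0.1181]
tool_rot: [-2.209, -2.23, -0.004]
ft_force: [-0.5, -0.1, -0.3]
grip_width: 0.986
```

```bash
python3 -c "
from m import *
s=get_state();print(s['time'],s['ft_force'],s['grip_width'],s['position'])
snap('wrist','w19');snap('side','s19')
im2=cv2.imread('pics/s19.png')[120:240,320:480]
cv2.imwrite('pics/c19.png',cv2.resize(im2,None,fx=4,fy=4,interpolation=cv2.INTER_CUBIC))
"
```

```text
25.85 [-0.52295369 -0.07002262 -0.25792415] 0.9855500356939715 [0.52665873 0.28981226 0.11814665]
```

View pics/w19.png

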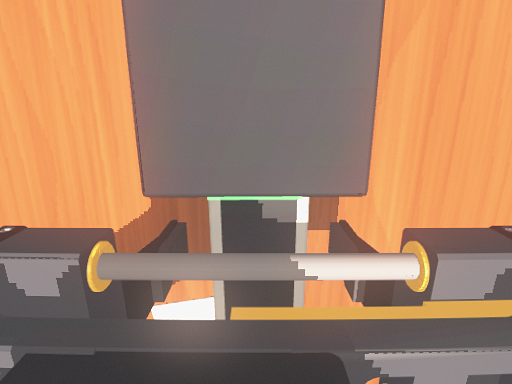

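View pics/c19.png

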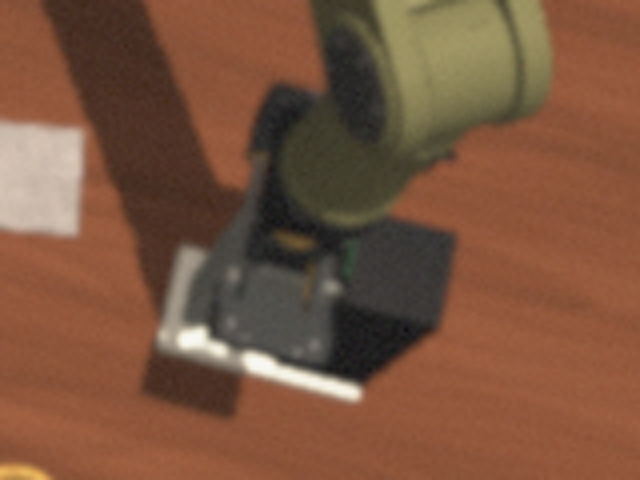

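move_arm:
  jaw: [0, 0, 0, 0, 0]
  slide:
    - [0, 0, -1]
    - [0, 0, -3]
    - [0, 0, -4]
    - [0, 0, -4]
    - [0, 0, -2]
  dr:
    - [0, 0, 0]
    - [0, 0, 0]
    - [0, 0, 0]
    - [0, 0, 0]
    - [0, 0, 0]

```text
time: 26.45
position: [0.5279, 0.2902, 0.2635]
tool_rot: [-2.211, -2.231, -0.014]
ft_force: [-0.6, -0.5, 0.1]
grip_width: 1.002
```

move_arm:
  jaw: [255, 255, 255, 255, 255]
  slide:
    - [-3, 0, 0]
    - [-4, 0, 0]
    - [-4, 0, 0]
    - [-1, 0, 0]
    - [0, 0, 0]
  dr:
    - [0, 0, 0]
    - [0, 0, 0]
    - [0, 0, 0]
    - [0, 0, 0]
    - [0, 0, 0]
  force: 20

```text
time: 26.95
position: [0.5284, 0.1671, 0.2587]
tool_rot: [-2.215, -2.226, -0.005]
ft_force: [0.3, 0.6, -0.7]
grip_width: 0.63
```

```bash
python3 -c "
from m import *
from meas import rect
s=get_state();print(s['time'],s['ft_force'],s['grip_width'],s['position'])
snap('wrist','w20');snap('side','s20')
z=np.load('pics/w20.npz');P=cloud('wrist',z['d'],{'tool_rot':z['r'],'position':z['p']});Z=P[...,2];d=z['d']
for a in [('hood',.188,.2,.3,.5),('box',.163,.18,.2,.36)]:
  m=(d>0)&(Z>a[1])&(Z<a[2])&(P[...,1]>a[3])&(P[...,1]<a[4]);
  n,l,st,_=cv2.connectedComponentsWithStats(m.astype(np.uint8))
  if n<2: continue
  i=1+np.argmax(st[1:,4]);rect(P[l==i],a[0]);print(st[i],P[l==i][:,1].min(),P[l==i][:,1].max())
"
```

```text
26.95 [ 0.29048635  0.60244248 -0.69881244] 0.629912696740675 [0.52836162 0.16712931 0.25874601]
box n 4370 c [526.7 290.9] wh 62.2 40.3 long axis deg -89.7 z 171.7
[ 231    0   52   87 4370] 0.2597052635359334 0.3220658273459801
```

View pics/w20.png

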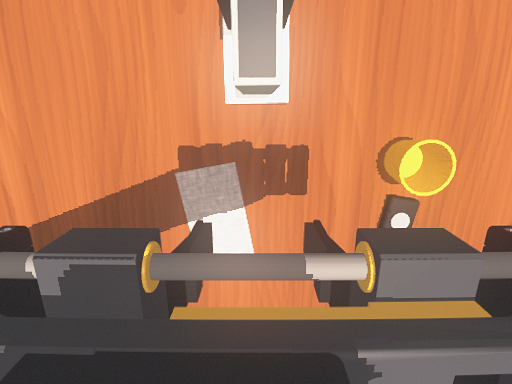

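View pics/s20.png

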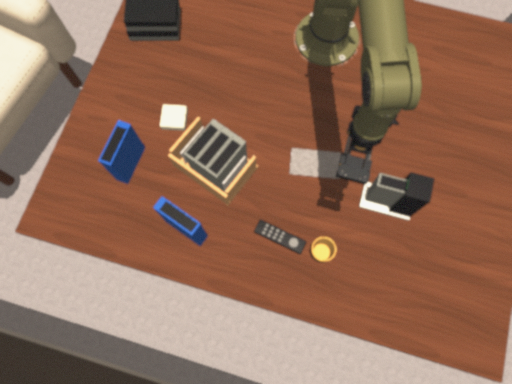

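move_arm:
  jaw: [255, 255, 255, 255, 255]
  slide:
    - [0, -0.1, 4]
    - [0, -0.1, 4.5]
    - [0, 0, 4]
    - [1, 0, 0.9]
    - [3, 0, 0]
  dr:
    - [0, 0, 0]
    - [0, 0, 0]
    - [0, 0, 0]
    - [0, 0, 0]
    - [0, 0, 0]

```text
time: 27.55
position: [0.5247, 0.2088, 0.1223]
tool_rot: [-2.212, -2.226, 0.003]
ft_force: [1.2, 1.2, -0.1]
grip_width: 0.081
```

move_arm:
  jaw: [255, 255, 255, 255, 255]
  slide:
    - [2, 0, 0]
    - [0.8, 0, 0]
    - [0.4, 0, 0]
    - [0.3, 0, 0]
    - [0, 0, 0]
  dr:
    - [0, 0, 0]
    - [0, 0, 0]
    - [0, 0, 0]
    - [0, 0, 0]
    - [0, 0, 0]

```text
time: 28.05
position: [0.5254, 0.2445, 0.1244]
tool_rot: [-2.21, -2.23, -0.004]
ft_force: [0.0, -0.0, 0.0]
grip_width: 0.008
```

move_arm:
  jaw: [255, 255, 255, 255]
  slide:
    - [0.3, 0, 0]
    - [0.2, 0, 0]
    - [0.2, 0, 0]
    - [0, 0, 0]
  dr:
    - [0, 0, 0]
    - [0, 0, 0]
    - [0, 0, 0]
    - [0, 0, 0]

```text
time: 28.45
position: [0.5253, 0.2489, 0.1242]
tool_rot: [-2.213, -2.229, 0.001]
ft_force: [-1.0, -5.8, 3.3]
grip_width: 0.004
```

move_arm:
  jaw: [255, 255, 255]
  slide:
    - [0.2, 0, 0]
    - [0.1, 0, 0]
    - [0, 0, 0]
  dr:
    - [0, 0, 0]
    - [0, 0, 0]
    - [0, 0, 0]

```text
time: 28.75
position: [0.5253, 0.2489, 0.1242]
tool_rot: [2.214, 2.226, -0.007]
ft_force: [-3.1, -10.4, 5.4]
grip_width: 0.004
```

Fully home: the position does not change while the force rises. I'll retreat and check.

move_arm:
  jaw: [255, 255, 255, 255, 255]
  slide:
    - [-1, 0, 0]
    - [-3, 0, 0]
    - [-3, 0, -2]
    - [-2, 0, -4]
    - [0, 0, -4]
  dr:
    - [0, 0, 0]
    - [0, 0, 0]
    - [0, 0, 0]
    - [0, 0, 0]
    - [0, 0, 0]

```text
time: 29.25
position: [0.5258, 0.1601, 0.2241]
tool_rot: [-2.216, -2.224, -0.0]
ft_force: [0.8, -0.8, 0.6]
grip_width: 0.001
```

move_arm:
  jaw: [255, 255, 255, 255]
  slide:
    - [-2, 0, -4]
    - [0, 0, 0]
    - [0, 0, 0]
    - [0, 0, 0]
  dr:
    - [0, 0, 0]
    - [0, 0, 0]
    - [0, 0, 0]
    - [0, 0, 0]

```text
time: 29.65
position: [0.5252, 0.1447, 0.2623]
tool_rot: [-2.208, -2.23, -0.002]
ft_force: [0.4, -0.9, -1.1]
grip_width: 0.006
```

```bash
python3 -c "
from m import *
from meas import rect,comp
s=get_state();print(s['time'],s['ft_force'],s['grip_width'],s['position'])
snap('wrist','w21');snap('side','s21');snap('top','t21')
z=np.load('pics/w21.npz');P=cloud('wrist',z['d'],{'tool_rot':z['r'],'position':z['p']});Z=P[...,2];d=z['d']
m=(d>0)&(Z>.163)&(Z<.18)&(P[...,1]>.2)&(P[...,1]<.36)
n,l,st,_=cv2.connectedComponentsWithStats(m.astype(np.uint8));i=1+np.argmax(st[1:,4]);rect(P[l==i],'box');print(P[l==i][:,1].min())
for n in ('top','side'):
  z=np.load(f'pics/{n[0]}21.npz');P=cloud(n,z['d'],None);Z=P[...,2];ok=z['d']>0
  w=ok&(Z>.012)&(Z<.03)&(abs(P[...,0]-.73)<.08)&(abs(P[...,1]-.04)<.1);k=comp(P,w,[.73,.04]);rect(P[k],n+' remote')
  w=ok&(Z>.012)&(abs(P[...,0]-.45)<.08)&(abs(P[...,1]+.4)<.06);k=comp(P,w,[.45,-.4]);rect(P[k],n+' marker')
  k=comp(P,ok&(Z>.178)&(Z<.2)&(P[...,1]<0)&(P[...,1]>-.35)&(P[...,0]<.7),[.56,-.22]);rect(P[k],n+' tall tops')
"
```

```text
29.65 [ 0.43240869 -0.90036933 -1.06004003] 0.005990620721859109 [0.52523438 0.14472967 0.26230333]
box n 2929 c [527.  280.5] wh 40.8 40.3 long axis deg -89.6 z 171.6
0.25996068682011836
top remote n 800 c [730.   40.1] wh 160.0 46.4 long axis deg 80.6 z 18.1
top marker n 843 c [ 450.2 -405.8] wh 82.0 81.2 long axis deg -77.1 z 28.2
top tall tops n 2668 c [ 573.  -205.2] wh 135.5 121.3 long axis deg -19.8 z 186.4
side remote n 770 c [731.7  37.9] wh 159.4 47.6 long axis deg 80.5 z 18.7
side marker n 593 c [ 450.7 -407.4] wh 85.2 80.5 long axis deg 13.3 z 28.7
side tall tops n 1926 c [ 573.  -206.4] wh 136.7 121.4 long axis deg -19.7 z 187.0
```

View pics/t21.png

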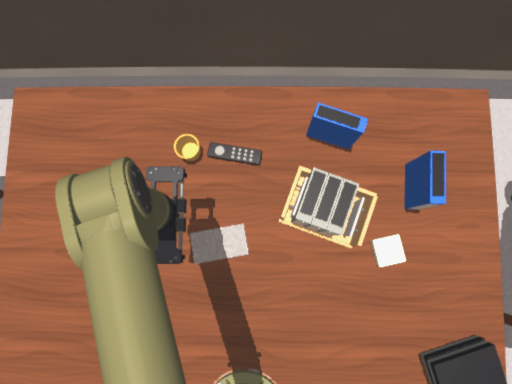

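View pics/w21.png

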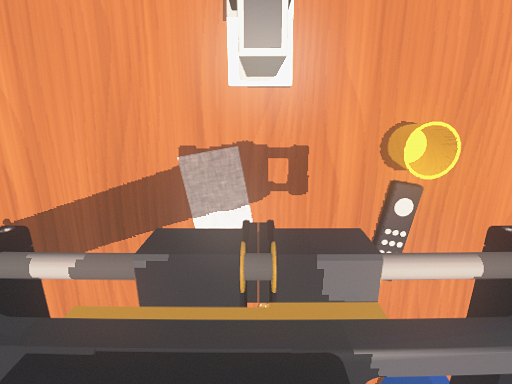

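```bash
python3 -c "
from bench import *
print(close_job())"
```

```text
the job is handed in; nothing more can be done
None
```

The box set is standing in the tag reader, spine first and pushed fully home, and the gripper is clear of everything. I handed the job in at about 29.7 s of the 69 s allowed.

1. **Tipping:** I hooked closed fingers behind the top of its back face and tipped it out of the row to about 30°. It stayed leaning there by itself.
2. **Mat:** I gripped it at the spine end, lifted it over the lip and stood it upright on the grey mat. I let go, and the pictures showed it standing within about 1° of level.
3. **Reader:** I gripped it at the fore-edge end and slid it into the hood until it touched the back wall. I then lowered it onto the plate and let go. A last push with shut fingers raised the force from 5.8 to 10.4 N with no movement.

**Last checks:**
- **Box set:** its fore-edge is at y ≈ 0.260 m, which matches the fully home position. Its top is at z ≈ 0.172 m, which means it is resting on the plate.
- **Rack:** the three other cases are standing and have not moved beyond measuring error (about 1 mm).
- **Bystanders:** the remote and the white block measure within about 1 mm of where they started. I checked the brass cup only by eye in the top picture, and it looks unmoved.

One thing did not go as planned: the arm could not tilt the full 30° to match the leaning box, because a joint was at its range limit. I gripped it with the tool at 12° instead, and the box did not slip. No check failed.

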